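Unpack frame glass: separators to the pile, pane to the rack

ROBOT

A 7-joint arm with a two-finger parallel gripper is mounted at the origin on the work surface. World frame = base frame: x ahead of the robot, y to its left, z up, the work surface at z = 0. Lengths are in m, angles in rad, forces in N, time in s.
With the tool pointing down it reaches from about 0.35 to 0.9 m from the base axis. Payload 8.1 kg.
Tool frame: the origin (TCP) lies midway between the tips of the shut fingers; the grasp point (between the pads) lies 19 mm behind it; z points along the fingers, y is the line along which they close (so a half turn about z gives the same grasp; the last joint's range is limited). The gripper opens to 85 mm and grips with 20 to 120 N. Pads are 22 mm wide; open, the fingers measure 114 mm over their backs; the gripper's body (76 mm by 85 mm) begins 54 mm behind the grasp point. The pads swing forward as they close: fully open they stand 13 mm farther back than shut.
Start: joints at [-0.103, 0.434, 0.025, 1.573, -0.012, 1.134, -0.075], TCP at [0.625, -0, 0.197] pointing down, gripper open.
Joint ranges: [-2.62, 2.62], [-0.44, 2.09], [-1.27, 1.32], [0.08, 2.57], [-1.32, 4.46], [0.12, 2], [-2.74, 2.74]. Speed limits (rad/s): [2.22, 2.22, 3.01, 3.01, 3.14, 3.14, 3.14].

INTERFACE

Orientations are given as a rotation vector (axis times angle).
In Python, from plant import * gives the robot as it stands.
- The arm moves only by the tool arm_command, never from a script. Its argument "steps" is a list that holds one entry, the list of rows, each a list of 7 numbers: the opening, from -1 (shut) to 1 (fully open), so that 0 is half open, then the shift along the tool's x, y, z in units of 0.05 m (1.0 is 0.05 m), then the turn, a rotation vector about the tool's x, y, z in units of 45 degrees (1.0 is 45 degrees). A call has 1 to 8 rows; each row shifts and turns the commanded pose from where the row before left it, along the tool's axes as they then stand; what a row does not reach is not made up. A row lasts 1/12 s, in which the tool goes at most 41.7 mm and 7.16 degrees, less where a joint would pass 70% of its speed; a pose out of reach is approached as far as the arm can. A call with a number of a shift or a turn outside -1 to 1 is refused whole. A call with a gripper value outside its range is refused whole. The fingers move at their own pace and stop on an object; the grip force is fixed at half the most. Time passes only in rows, so rows that do not move let the fingers close. It gives the time, the measured TCP pose, the force, the opening and the grip force at its end, in the units of the state.
- state(): the state, without advancing time (a new reading comes with each control period).
- get_image(name): name is "scene" or "side" or "wrist"; returns the picture (384x512x3 uint8, red, green, blue); there is no depth.
- camera_info(name): a dict with "intrinsics" (3x3 intrinsics, pixels), "origin" and "orientation" of the camera in the world; the wrist camera has in their place "mount" (4x4, takes a point from camera to tool coordinates, whose origin is the TCP and whose axes are the flange's). Camera axes: x right, y up, looking along -z (the intrinsics and any distortion apply to the point x, -y, -z); pixel columns grow to the right and rows downward; lengths in m; the calibration is good to about 2 mm. A picture is of the moment at which its call begins: read the wrist's pose just before it. camera_info takes no time and is no camera call.
- hand_in(): hands the job in; it is judged then, once.
The state is a dict: "time": time; "joints": joint angles; "qd": joint speeds; "effort": joint torques, N m; "ee_pos": TCP position; "orientation": TCP orientation; "ft_force": force on the tool from outside, world axes, zero at the start; "torque": the same for the moment, N m; "grip_width": finger opening in m; "finger_force": force on a finger pad.
Only numpy, scipy, OpenCV 4.12 (cv2) and the standard library are available. Lean on these libraries where they do the work, as an engineer would, in place of code of your own. Each camera call takes 0.05 s, during which the arm holds its last target. There are 200 camera calls.

TASK

Unpack the little stack: lay both brown separator boards squarely on the board that already lies on the cork mat, and stand the glass pane on its short end in one of the two empty gaps of the dowel rack. To turn the glass up on end, first lean it lengthwise up the small sloping easel with its lower end on the ledge, let go of it, and take hold of it again another way so that it can be stood up. Hold the glass only by its edges so its faces stay clean, set everything down without dropping it, and leave the tape dispenser, the basket and the weight where they are.

Things in the scene. Friction and masses are not known exactly. Their poses are not given: they have to be found in the camera images.
- board_top_c (a point): top of the stack: separator board, plain brown hardboard rectangle 122 x 68 mm and 8 mm thick, about 50 g; the point is its centre, half-way through the thickness; x along the 122 mm length, y across the 68 mm width, z up
- pane_c (a point): clear glass pane with greenish ground edges, 110 x 58 mm and 6 mm thick, about 100 g; in the stack it lies centred (within 2 mm) between the two boards, which stand out about 5 mm beyond it at each side and 6 mm at each end, so a finger that goes down close beside it lands on the lower board's border. The point is its centre, half-way through the thickness; x along the 110 mm length, y across the 58 mm width, z its face normal (up in the stack)
- pane_face: the clear area of the pane: all of it but a 4 mm border along its four edges; no finger and no part of the arm may touch it. Origin at the centre of the pane's underside, axes as the pane
- board_low_c (a point): bottom of the stack: separator board, plain brown hardboard rectangle 122 x 68 mm and 8 mm thick, about 50 g; the point is its centre, half-way through the thickness; x along the 122 mm length, y across the 68 mm width, z up
- battens: two fixed wooden battens 18 mm high, 60 mm wide (narrower than the boards), 40 mm either way along x from the middle, that carry the stack, so that nothing stands beside the boards' middles; the cross strip that joins them is 8 mm high. Origin on the bench under the middle
- board_first_c (a point): loose board that already lies on the cork mat and begins the pile: separator board, plain brown hardboard rectangle 122 x 68 mm and 8 mm thick, about 50 g; the point is its centre, half-way through the thickness; x along the 122 mm length, y across the 68 mm width, z up
- mat: fixed thin cork mat 150 x 95 mm, 4 mm thick, under the pile; origin at its underside's centre, x along the 150 mm
- easel: fixed small wooden easel, 101 mm high; origin on the bench under its middle. In its own frame the sloping front faces -x and up and rises towards +x at 40 degrees from level; yaw is near 180 degrees, so the slope faces away from the robot. Face 40 mm wide, 104 mm up the slope; ledge at its foot 54 mm wide, square to the slope, 14 mm deep. Foot 44 mm wide, from x = -65 to 55 mm
- easel_rest (a point): where the centre of the pane comes to rest on the easel: 3 mm in front of the sloping face, 55 mm up the slope from the ledge, about 72 mm over the bench; axes as the easel's (not sloped). The pane's length lies up the slope and its width along the easel's y. Friction alone may hold the glass short of the ledge, so it must be brought down until it touches
- rack: fixed wooden glass rack: a foot 100 (x) x 64 (y) x 14 mm with four rows of upright dowels at x = -33, -11, 11 and 33 mm, two dowels (6 mm thick, 60 mm high, tops 74 mm over the bench) in each row at y = -12 and 12 mm. Panes stand across x in the 16 mm gaps between the rows; the gap nearest the robot (x about -22 mm) already holds a fixed pane like the other, up to 125 mm over the bench. Origin on the bench under its middle
- slot_far (a point): middle of the empty gap farthest from the robot, on the upper face of the rack's foot, 14 mm over the bench (x = 22 mm in the rack's frame)
- slot_mid (a point): middle of the other empty gap, likewise (x = 0 in the rack's frame)
- dispenser: blue desk tape dispenser, 150 x 55 mm, 102 mm high; leave alone. Origin under its middle
- basket: pink plastic basket 110 x 160 mm, 65 mm high; leave alone. Origin under its middle
- weight: round steel press weight with a knob, 56 mm across and 60 mm high; leave alone. Origin under its middle
There are look-alikes about, which are no part of the job. What is shaped like the part that bears board_top_c but turquoise is not meant.

How it is judged:
On the way, in this order (a step that is already met when the one before it is completed fails the run):
1. the top separator board lies flat and square on the first board of the pile, let go (horizontal distance between board_top_c and board_first_c below 0.015 m and angle between the x axis of board_top_c and the x axis of board_first_c, either way round below 0.2 rad and angle between board_top_c's own z axis and vertical below 0.06 rad and z of board_top_c in the frame of board_first_c between 0.005 and 0.02 m and contact force between the fingers and board_top below 0.05 N and linear speed of board_top below 0.03 m/s), for 0.2 s.
2. the glass leans lengthwise up the easel with its lower end on the ledge, let go (distance between pane_c and easel_rest below 0.012 m and angle between the y axis of pane_c and the y axis of easel, either way round below 0.15 rad and angle between pane_c's own z axis and vertical between 0.55 and 0.85 rad and contact force between pane and easel above 0.2 N and contact force between the fingers and pane below 0.05 N and linear speed of pane below 0.03 m/s), for 0.2 s.
At the end, for the whole second after the job is handed in: Both boards lie flat on the pile, within 15 mm and 11 degrees of the first board, itself within 30 mm of the mat's middle. The glass stands on a short end on the rack's foot in an empty gap, within 15 mm of the rack's middle line and 15 degrees of upright. All let go and at rest (all of step 1 and horizontal distance between board_low_c and board_first_c below 0.015 m and angle between the x axis of board_low_c and the x axis of board_first_c, either way round below 0.2 rad and angle between board_low_c's own z axis and vertical below 0.06 rad and z of board_low_c in the frame of board_first_c between 0.005 and 0.02 m and contact force between the fingers and board_low below 0.05 N and linear speed of each of board_low, pane below 0.03 m/s and x of pane_c in the frame of rack between -0.012 and 0.033 m and y of pane_c in the frame of rack between -0.015 and 0.015 m and z of pane_c in the frame of rack between 0.062 and 0.074 m and angle between pane_c's own z axis and vertical between 1.3 and 1.84 rad and contact force between the fingers and pane below 0.05 N and horizontal distance between board_first_c and mat below 0.03 m); the robot touches nothing.
It fails at once if a finger or the arm touches the face of the glass more than 4 mm in from its edges (contact force between any of the fingers, the arm and pane_face above 0.3 N).
It fails at once if the glass is dropped or flung (moves faster than 0.5 m/s with no finger on it) (contact force between the fingers and pane below 0.05 N and linear speed of pane above 0.5 m/s).
It fails at once if the top board is dropped or flung (moves faster than 0.5 m/s with no finger on it) (contact force between the fingers and board_top below 0.05 N and linear speed of board_top above 0.5 m/s).
It fails at once if the lower board is dropped or flung (moves faster than 0.5 m/s with no finger on it) (contact force between the fingers and board_low below 0.05 N and linear speed of board_low above 0.5 m/s).
It fails at once if a bystander is moved by more than 20 mm (distance of any of dispenser, basket, weight from where it was at the start of the episode above 0.02 m).
It also fails if it takes over 72 s, if anything falls off the work surface, if the arm or the gripper's body presses on something with over 40 N, if the wrist force passes 120 N, or if a joint passes its speed limit or range.

## Working session

There is one attempt and no reset: what is moved stays moved. The work goes in short steps, Python scripts to look and compute and a tool call to move; the robot and the scene stay as the last step left them, time stands still between calls to the robot, and variables do not carry over. Pictures are saved under pics/ and viewed, at most 10 in all, crops included, and the job is handed in when it is done.

Besides the shell and the picture viewer there is one more tool, called after "Emit:" as a command line: name --argument value ..., lists and objects as JSON in quotes. arm_command: Moves the arm, as the interface text tells. Shifts and turns lie within -1 to 1; 1 stands for 0.05 m of shift or 45 degrees of turn. Its arguments: {"type":"object","properties":{"steps":{"type":"array"}},"required":["steps"]}

```bash
ls; mkdir -p pics
python3 - <<'E'
from plant import *
import cv2,json
s=state();print({k:s[k] for k in('time','ee_pos','orientation','grip_width','ft_force')})
for n in('scene','side','wrist'):
    im=get_image(n);cv2.imwrite(f'pics/{n}0.png',im[:,:,::-1]);print(n,camera_info(n))
import numpy as np
a=[cv2.imread(f'pics/{n}0.png') for n in('scene','side')]
cv2.imwrite('pics/a.png',cv2.resize(a[0],(800,600)));cv2.imwrite('pics/b.png',cv2.resize(a[1],(800,600)))
E
```

```text
pics
{'time': 0.0, 'ee_pos': array([ 6.24459417e-01, -7.47803937e-05,  1.96542108e-01]), 'orientation': array([-2.22079801e+00, -2.22073853e+00,  1.88092377e-03]), 'grip_width': 0.08515342283782236, 'ft_force': array([-0.16091029, -0.22949764,  0.15982318])}
scene {'intrinsics': array([[377.45110153,   0.        , 259.1897708 ],
       [  0.        , 377.45110153, 186.97039619],
       [  0.        ,   0.        ,   1.        ]]), 'origin': array([ 0.83832495, -0.37297991,  0.81384104]), 'orientation': array([0.54500349, 0.19627429, 0.63973864])}
side {'intrinsics': array([[372.18947109,   0.        , 257.790961  ],
       [  0.        , 372.18947109, 193.3089445 ],
       [  0.        ,   0.        ,   1.        ]]), 'origin': array([0.35690709, 0.6309251 , 0.4938826 ]), 'orientation': array([ 0.19015119, -1.42797756, -2.54070634])}
wrist {'intrinsics': array([[342.06550396,   0.        , 249.57603266],
       [  0.        , 342.06550396, 191.41502879],
       [  0.        ,   0.        ,   1.        ]]), 'mount': array([[ 6.11393458e-06,  9.66086701e-01,  2.58217906e-01,
         6.53678531e-02],
       [ 9.99999999e-01, -1.54062163e-05,  3.39628116e-05,
        -1.53536638e-03],
       [ 3.67891815e-05,  2.58217905e-01, -9.66086700e-01,
        -1.77296776e-01],
       [ 0.00000000e+00,  0.00000000e+00,  0.00000000e+00,
         1.00000000e+00]])}
```

View pics/a.png

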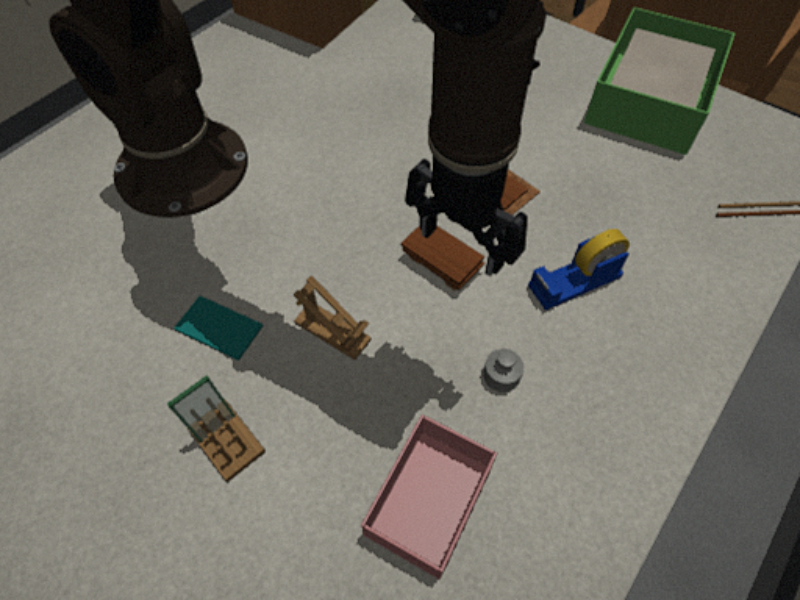

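View pics/b.png

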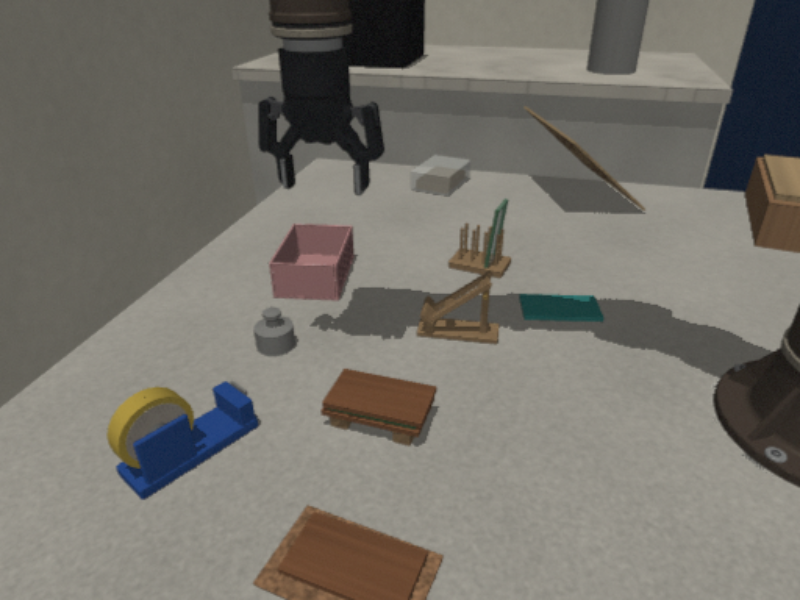

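The scene view (800x600 scale) shows the stack at (442,257), the easel at (330,318), the rack at (217,430) and the turquoise look-alike at (220,327). In the side view the stack is at (380,400), the cork mat with the first board at (350,560), the easel at (458,310) and the rack at (482,250).

There are two candidates for the top board: the brown one on the battens at scene (442,257), and the turquoise plate at (220,327). The brown one on the battens fits the description.

```bash
cat > h.py <<'E'
from plant import *
import numpy as np, cv2
from scipy.spatial.transform import Rotation as R
def cam(n,st=None):
    c=camera_info(n);K=c['intrinsics']
    if n=='wrist':
        s=st or state();T=np.eye(4);T[:3,:3]=R.from_rotvec(s['orientation']).as_matrix();T[:3,3]=s['ee_pos']
        M=T@c['mount'];return K,M[:3,3],M[:3,:3]
    return K,np.array(c['origin']),R.from_rotvec(c['orientation']).as_matrix()
def rays(C,px):
    K,o,Rm=C;px=np.atleast_2d(np.asarray(px,float))
    d=np.c_[(px[:,0]-K[0,2])/K[0,0],-(px[:,1]-K[1,2])/K[1,1],-np.ones(len(px))]
    return o,d@Rm.T
def onplane(C,px,z):
    o,d=rays(C,px);return o+d*((z-o[2])/d[:,2])[:,None]
def proj(C,P):
    K,o,Rm=C;p=(np.atleast_2d(P)-o)@Rm
    return np.c_[K[0,0]*p[:,0]/-p[:,2]+K[0,2],K[1,1]*p[:,1]/p[:,2]+K[1,2]]
def tri(Ca,a,Cb,b):
    o1,d1=rays(Ca,a);o2,d2=rays(Cb,b);A=np.c_[d1[0],-d2[0]];t=np.linalg.lstsq(A,o2-o1,rcond=None)[0]
    p,q=o1+d1[0]*t[0],o2+d2[0]*t[1];return (p+q)/2,np.linalg.norm(p-q)
E
python3 - <<'E'
from h import *
S=cam('side');W=cam('scene');k=.64
f=lambda C,l,z:print(np.round(onplane(C,np.array(l)*k,z),3).tolist())
print('stack side');f(S,[(346,371),(436,385),(423,423),(323,404)],.04)
print('stack scene');f(W,[(422,226),(483,262),(460,287),(402,244)],.04)
print('first side');f(S,[(311,515),(424,553)],.012);print('first scene');f(W,[(539,190)],.004)
print('easel foot');f(S,[(418,333),(498,340)],.0);f(W,[(368,340),(352,357),(297,322)],.005)
print('rack');f(W,[(265,450),(229,479)],.014);f(W,[(170,403),(208,378)],.125);f(S,[(450,262),(494,275)],.0)
print('disp');f(W,[(547,306),(628,268)],.0);print('weight');f(W,[(503,380)],0);print('basket');f(W,[(427,418),(495,455),(440,575),(363,530)],.065)
E
python3 - <<'E'
import cv2
a=cv2.imread('pics/side0.png')[60:260,190:370]
b=cv2.imread('pics/wrist0.png')
import numpy as np
cv2.imwrite('pics/c.png',np.hstack([cv2.resize(a,(380,422)),cv2.resize(b,(420,422))]))
E
```

```text
stack side
[[0.575, 0.088, 0.04], [0.46, 0.087, 0.04], [0.46, 0.156, 0.04], [0.581, 0.154, 0.04]]
stack scene
[[0.471, 0.135, 0.04], [0.593, 0.135, 0.04], [0.592, 0.074, 0.04], [0.468, 0.085, 0.04]]
first side
[[0.545, 0.282, 0.012], [0.427, 0.296, 0.012]]
first scene
[[0.573, 0.356, 0.004]]
easel foot
[[0.52, -0.074, 0.0], [0.402, -0.085, 0.0]]
[[0.524, -0.073, 0.005], [0.523, -0.111, 0.005], [0.414, -0.117, 0.005]]
rack
[[0.524, -0.295, 0.014], [0.514, -0.352, 0.014]]
[[0.432, -0.336, 0.125], [0.444, -0.284, 0.125]]
[[0.517, -0.313, -0.0], [0.432, -0.283, -0.0]]
disp
[[0.711, 0.152, 0.0], [0.78, 0.299, 0.0]]
weight
[[0.725, -0.0, 0.0]]
basket
[[0.684, -0.138, 0.065], [0.782, -0.124, 0.065], [0.809, -0.28, 0.065], [0.707, -0.297, 0.065]]
```

View pics/c.png

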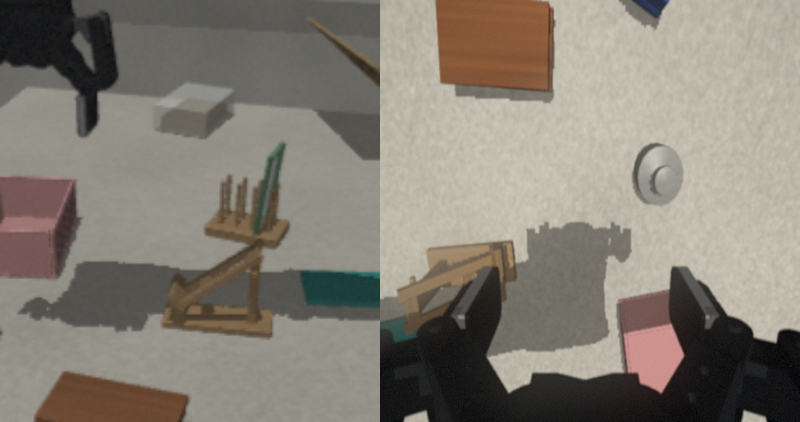

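The crop confirms the brown top board on the stack: the pane edge and low board show beneath it in the side view, and it sits at wrist (495,42). The turquoise plate is a separate object, so I'm leaving it out. Next I'll turn the tool 90° and look down on the easel and rack, then on the stack and pile.

Emit:
arm_command --steps '[[[1, -0.66, -0.32, 0, 0, 0, 0], [1, -0.66, -0.32, 0, 0, 0, 0], [1, -0.66, -0.32, 0, 0, 0, 0], [1, -0.66, -0.32, 0, 0, 0, 0], [1, -0.66, -0.32, 0, 0, 0, 0], [1, -0.66, -0.32, 0, 0, 0, 0], [1, 0, 0, 0, 0, 0, 0.159], [1, 0, 0, 0, 0, 0, 0.159]]]'

```text
time: 0.82
ee_pos: [0.5272, -0.2014, 0.1973]
orientation: [2.491, 1.914, -0.001]
ft_force: [0.3, 0.1, -0.7]
grip_width: 0.0856
finger_force: 0.0
```

Emit:
arm_command --steps '[[[1, 0, 0, 0, 0, 0, 0.159], [1, 0, 0, 0, 0, 0, 0.159], [1, 0, 0, 0, 0, 0, 0.159], [1, 0, 0, 0, 0, 0, 0.159], [1, 0, 0, 0, 0, 0, 0.159], [1, 0, 0, 0, 0, 0, 0.159], [1, 0, 0, 0, 0, 0, 0.159], [1, 0, 0, 0, 0, 0, 0.159]]]'

```text
time: 1.48
ee_pos: [0.5288, -0.1979, 0.1971]
orientation: [-3.102, -0.494, 0.001]
ft_force: [0.5, 1.1, -0.3]
grip_width: 0.0852
finger_force: 0.0
```

Emit:
arm_command --steps '[[[1, 0, 0, 0, 0, 0, 0.159], [1, 0, 0, 0, 0, 0, 0.159], [1, 0, 0, 0, 0, 0, 0.092], [1, 0, 0, 0, 0, 0, 0]]]'

```text
time: 1.82
ee_pos: [0.5289, -0.1978, 0.1971]
orientation: [3.142, -0.005, -0.001]
ft_force: [0.6, -0.2, -0.0]
grip_width: 0.0855
finger_force: 0.0
```

Run:
```python
from h import *
import pickle
s=state();print(s['time'],s['ee_pos'],R.from_rotvec(s['orientation']).as_matrix().round(3).tolist(),np.round(s['joints'],3))
im=get_image('wrist');cv2.imwrite('pics/w1.png',im[:,:,::-1]);pickle.dump(s,open('w1.pkl','wb'))
cv2.imwrite('pics/w1b.png',cv2.resize(im[:,:,::-1],(800,600),interpolation=cv2.INTER_CUBIC))
```

```text
1.8167 [ 0.52885227 -0.19782735  0.19706519] [[1.0, -0.003, -0.001], [-0.003, -1.0, -0.0], [-0.001, 0.0, -1.0]] [-0.039  0.346  0.406  1.748 -0.152  1.079 -1.156]
```

View pics/w1b.png

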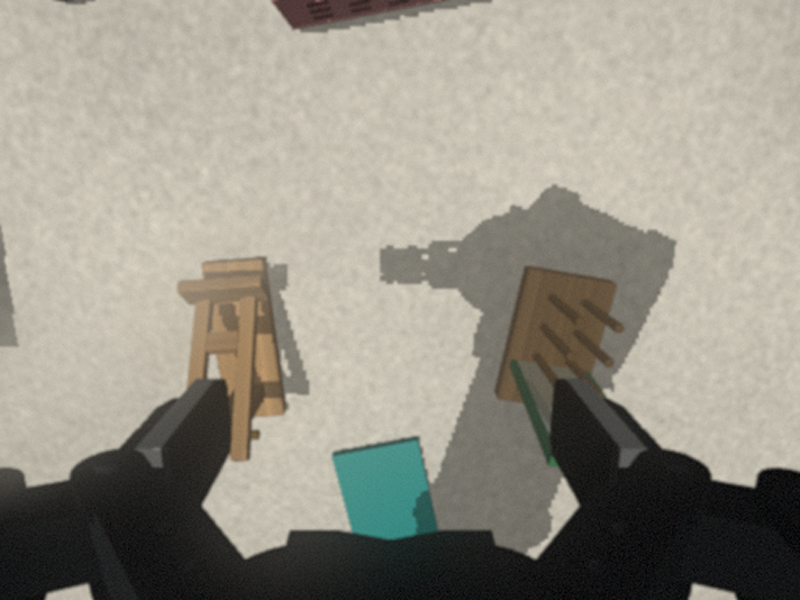

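The wrist view shows the easel with its foot at (203,263)-(265,258)-(285,410) and its ledge bar at (178–268,~288). The rack foot corners are (527,267), (616,281) and (497,398), and its rows of dowels stand on it. Now I'll look over at the stack and pile.

Emit:
arm_command --steps '[[[1, 0, -0.8, 0, 0, 0, 0], [1, 0, -0.8, 0, 0, 0, 0], [1, 0, -0.8, 0, 0, 0, 0], [1, 0, -0.8, 0, 0, 0, 0], [1, 0, -0.8, 0, 0, 0, 0], [1, 0, -0.8, 0, 0, 0, 0], [1, 0, -0.8, 0, 0, 0, 0], [1, 0, -0.8, 0, 0, 0, 0]]]'

```text
time: 2.53
ee_pos: [0.5286, 0.1239, 0.1975]
orientation: [-3.141, -0.005, -0.0]
ft_force: [0.9, -0.3, 0.7]
grip_width: 0.0853
finger_force: 0.0
```

Emit:
arm_command --steps '[[[1, 0, -0.8, 0, 0, 0, 0], [1, 0, -0.8, 0, 0, 0, 0], [1, 0, 0, 0, 0, 0, 0], [1, 0, 0, 0, 0, 0, 0]]]'

```text
time: 2.87
ee_pos: [0.5283, 0.205, 0.1969]
orientation: [-3.141, -0.013, 0.001]
ft_force: [-0.2, -1.3, -0.0]
grip_width: 0.0852
finger_force: 0.0
```

Run:
```python
from h import *
import pickle
s=state();print(s['time'],s['ee_pos'],s['orientation'],np.round(s['joints'],3))
im=get_image('wrist');cv2.imwrite('pics/w2.png',im[:,:,::-1]);pickle.dump(s,open('w2.pkl','wb'))
cv2.imwrite('pics/w2b.png',cv2.resize(im[:,:,::-1],(800,600),interpolation=cv2.INTER_CUBIC))
C=cam('wrist',pickle.load(open('w1.pkl','rb')));k=.64
f=lambda l,z:onplane(C,np.array(l)*k,z).round(4)
a=f([(203,263),(265,258),(285,410)],.008);print('easel',a.tolist(),np.degrees(np.arctan2(*(a[1]-a[2])[[1,0]])))
a=f([(527,267),(616,281),(497,398)],.014);print('rack',a.tolist(),(a[1]+a[2])/2,np.degrees(np.arctan2(*(a[0]-a[2])[[1,0]])),np.linalg.norm(a[0]-a[2]),np.linalg.norm(a[0]-a[1]))
```

```text
2.8667 [0.5282778  0.20504951 0.1968562 ] [-3.14116871e+00 -1.28783475e-02  1.03524438e-03] [-0.651  0.341  0.25   1.734 -0.095  1.079 -1.933]
easel [[0.5209, -0.0673, 0.008], [0.5243, -0.1107, 0.008], [0.4084, -0.1184, 0.008]] 3.800950157045838
rack [[0.5186, -0.2917, 0.014], [0.5085, -0.3539, 0.014], [0.4206, -0.2759, 0.014]] [ 0.46455 -0.3149   0.014  ] -9.158670704404155 0.09926550256760903 0.06301468082915279
```

View pics/w2b.png

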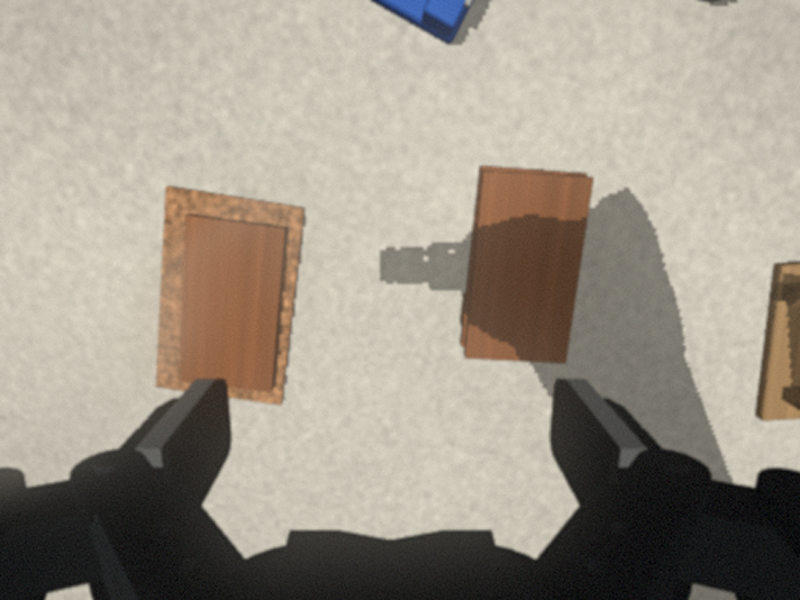

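The wrist view shows the cork mat at (167,187)-(305,208)-(283,404)-(157,387), with the first board on it at (188,214)-(287,227)-(273,391). The stack's top board is at (481,167)-(592,177)-(567,362)-(466,357).

Run:
```python
from h import *
import pickle
k=.64
C=cam('wrist',pickle.load(open('w2.pkl','rb')))
f=lambda l,z:onplane(C,np.array(l)*k,z).round(4)
for n,l,z in(('mat',[(167,187),(305,208),(283,404),(157,387)],.004),('first',[(188,214),(287,227),(273,391),(180,387)],.012)):
    a=f(l,z);print(n,a[:,:2].tolist(),a.mean(0),[np.linalg.norm(a[i]-a[i-1]).round(4) for i in range(4)],np.degrees(np.arctan2(*(a[1]-a[2])[[1,0]])),np.degrees(np.arctan2(*(a[0]-a[3])[[1,0]])))
im=cv2.imread('pics/w2.png');g=cv2.cvtColor(im,cv2.COLOR_BGR2HSV)
m=((g[...,0]<14)&(g[...,1]>120)&(g[...,2]>25)).astype(np.uint8)
m=cv2.morphologyEx(m,cv2.MORPH_OPEN,np.ones((3,3)))
cs=cv2.findContours(m,cv2.RETR_EXTERNAL,cv2.CHAIN_APPROX_NONE)[0]
for c in cs:
    if cv2.contourArea(c)<1500: continue
    for z in (.012,.04):
        P=onplane(C,c[:,0,:],z)[:,:2];r=cv2.minAreaRect((P*1000).astype(np.float32));print('rect z',z,r,cv2.boundingRect(c))
a=f([(481,167),(592,177),(567,362),(466,357)],.04);print('stack',a[:,:2].tolist(),a.mean(0),[np.linalg.norm(a[i]-a[i-1]).round(4) for i in range(4)],np.degrees(np.arctan2(*(a[1]-a[2])[[1,0]])))
C=cam('wrist',pickle.load(open('w1.pkl','rb')))
print('easel top',f([(232,460),(250,460)],.101).tolist(),'ledge',f([(178,281),(268,278),(180,303),(264,296)],.045).tolist())
S=cam('side')
# ledge in side picture plane y
im=cv2.imread('pics/side0.png')[165:225,255:330];cv2.imwrite('pics/d.png',cv2.resize(im,(750,600),interpolation=cv2.INTER_CUBIC))
```

```text
mat [[0.5703, 0.3571], [0.557, 0.2638], [0.4099, 0.2853], [0.4231, 0.3792]] [0.490075 0.32135  0.004   ] [np.float64(0.1488), np.float64(0.0942), np.float64(0.1487), np.float64(0.0948)] -8.315419107428106 -8.538378908180983
first [[0.5531, 0.3414], [0.5449, 0.2752], [0.4243, 0.2905], [0.4269, 0.3586]] [0.4873   0.316425 0.012   ] [np.float64(0.1274), np.float64(0.0667), np.float64(0.1216), np.float64(0.0681)] -7.230242639251563 -7.76111398310584
rect z 0.012 ((481.2056884765625, 316.1310119628906), (63.26811218261719, 107.64842224121094), 81.58765411376953) (118, 157, 60, 93)
rect z 0.04 ((489.77960205078125, 307.5877685546875), (58.375953674316406, 99.3246078491211), 81.58760833740234) (118, 157, 60, 93)
rect z 0.012 ((509.5129699707031, 102.71399688720703), (70.52745056152344, 50.10683059692383), 1.8421225547790527) (321, 147, 48, 64)
rect z 0.04 ((515.8980102539062, 110.67304992675781), (65.07396697998047, 46.23238754272461), 1.842128872871399) (321, 147, 48, 64)
rect z 0.012 ((566.5808715820312, 109.45295715332031), (34.53642654418945, 72.1811294555664), 1.717672348022461) (307, 109, 71, 35)
rect z 0.04 ((568.55322265625, 116.89089965820312), (31.865947723388672, 66.59976196289062), 1.717679500579834) (307, 109, 71, 35)
stack [[0.5859, 0.1505], [0.5806, 0.0825], [0.4599, 0.0864], [0.4629, 0.1541]] [0.522325 0.118375 0.04    ] [np.float64(0.1231), np.float64(0.0682), np.float64(0.1208), np.float64(0.0678)] -1.8506696305534716
easel top [[0.4237, -0.1063, 0.101], [0.4237, -0.1167, 0.101]] ledge [[0.5166, -0.0636, 0.045], [0.5184, -0.1206, 0.045], [0.5022, -0.0633, 0.045], [0.5067, -0.1173, 0.045]]
```

View pics/d.png

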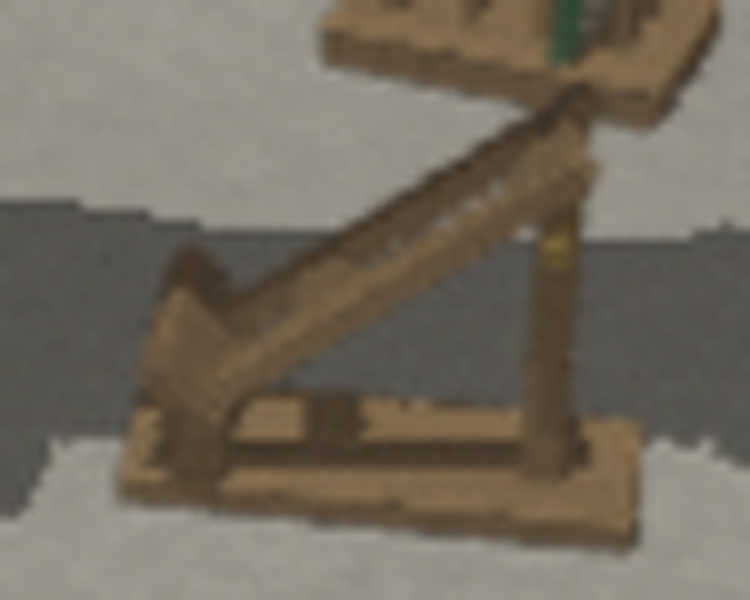

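Measured so far:
- **Stack:** (.522,.118), yaw -1.9°
- **First board:** (.489,.316), yaw -7.4°
- **Easel rest point:** about (.462,-.094,.072), yaw +4°
- **Rack:** (.4645,-.315), yaw -9°

The easel crop shows the ledge at lower left and the slope rising to the right. I'm going for the top board.

Emit:
arm_command --steps '[[[0.85, -0.04, 0.58, 0, 0, 0, 0.05], [0.85, -0.04, 0.58, 0, 0, 0, 0], [0.85, -0.04, 0.57, 0.5, 0, 0, 0], [0.85, 0, 0, 0.8, 0, 0, 0], [0.85, 0, 0, 0.8, 0, 0, 0], [0.85, 0, 0, 0.6, 0, 0, 0], [0.85, 0, 0, 0, 0, 0, 0], [0.85, 0, 0, 0, 0, 0, 0]]]'

```text
time: 3.58
ee_pos: [0.5199, 0.1137, 0.0619]
orientation: [3.139, -0.064, -0.004]
ft_force: [0.8, 0.6, 0.1]
grip_width: 0.079
finger_force: 0.0
```

Run:
```python
from h import *
s=state();print(s['time'],s['ee_pos'],s['orientation'],s['grip_width'],np.round(s['joints'],3))
im=get_image('wrist');cv2.imwrite('pics/w3.png',im[:,:,::-1])
C=cam('wrist',s)
P=[(.5859,.1505,.04),(.5806,.0825,.04),(.4599,.0864,.04),(.4629,.1541,.04)]
q=proj(C,P);print(q.round(1))
im2=im[:,:,::-1].copy();cv2.polylines(im2,[q.round().astype(np.int32)],True,(0,255,0),1);cv2.imwrite('pics/w3b.png',cv2.resize(im2,(800,600)))
```

```text
3.5833 [0.51989896 0.11370422 0.06191024] [ 3.13929823 -0.06390717 -0.00428165] 0.07900427370223762 [-0.503  0.45   0.251  1.965 -0.158  0.748 -1.771]
[[179.4  98.4]
 [300.6 103.1]
 [295.  293.3]
 [191.6 293. ]]
```

View pics/w3b.png

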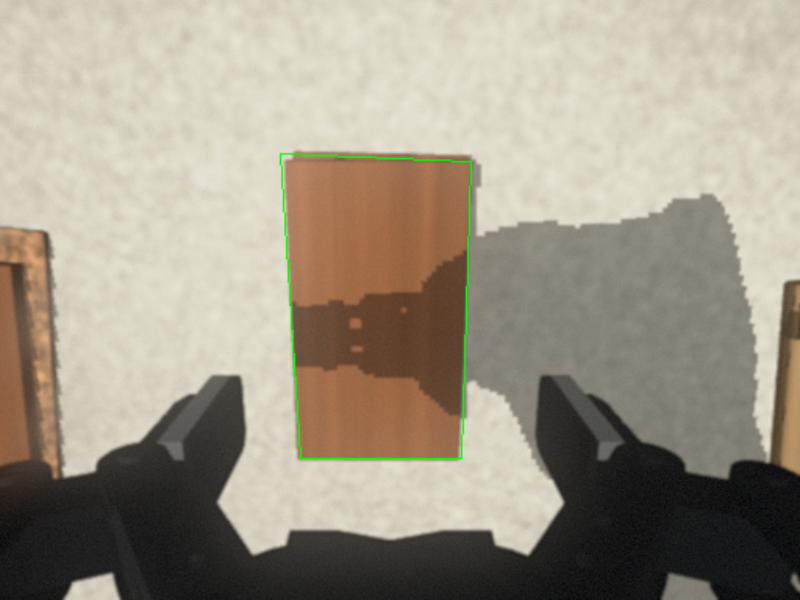

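The overlay agrees with the top board to about 1 mm, with the board centred at column 380 and the fingers at column 390. I'll shift 4 mm left, descend and grip.

Emit:
arm_command --steps '[[[0.85, 0.04, -0.085, 0, 0, 0, 0], [0.85, 0, 0, 0.5, 0, 0, 0], [0.85, 0, 0, 0.2, 0, 0, 0], [0.85, 0, 0, 0, 0, 0, 0], [-1, 0, 0, 0, 0, 0, 0], [-1, 0, 0, 0, 0, 0, 0], [-1, 0, 0, 0, 0, 0, 0], [-1, 0, 0, 0, 0, 0, 0]]]'

```text
time: 4.3
ee_pos: [0.5235, 0.12, 0.0282]
orientation: [-3.141, 0.062, -0.002]
ft_force: [-0.4, -1.2, 0.2]
grip_width: 0.0309
finger_force: 0.0
```

Emit:
arm_command --steps '[[[-1, 0, 0, 0, 0, 0, 0], [-1, 0, 0, 0, 0, 0, 0], [-1, 0, 0, 0, 0, 0, 0]]]'

```text
time: 4.55
ee_pos: [0.523, 0.1199, 0.0275]
orientation: [-3.141, 0.062, -0.0]
ft_force: [-0.0, 0.2, -0.5]
grip_width: 0.0001
finger_force: 0.0
```

The gripper shut without gripping anything, so I'll look.

Run:
```python
from h import *
s=state();print(s['ee_pos'],s['ft_force'],s['torque'])
im=get_image('wrist')[:,:,::-1];b=get_image('side')[:,:,::-1]
cv2.imwrite('pics/w4.png',im);cv2.imwrite('pics/s4.png',b)
cv2.imwrite('pics/e.png',np.hstack([cv2.resize(im,(400,400)),cv2.resize(b[180:340,150:310],(400,400))]))
```

```text
[0.52300023 0.11988913 0.02749027] [-0.0278174   0.16703217 -0.45690184] [ 0.02775467 -0.00361267  0.03946948]
```

View pics/e.png

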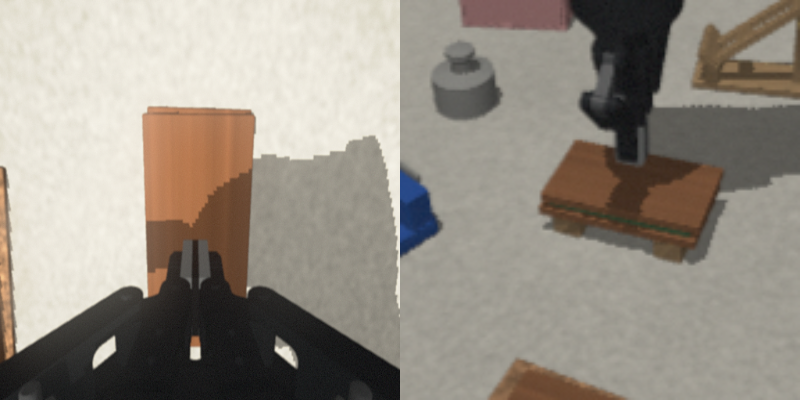

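The shut fingers stand above the board with their tips at wrist (~250,230) and side (~242,245), so the tips lie well behind the nominal TCP. I'll triangulate them.

Run:
```python
from h import *
s=state();C=cam('wrist',s);S=cam('side')
print(tri(C,(250,231),S,(242,245)), s['ee_pos'])
# tip assumed at x offset 0.011 from tcp (front) & y of tcp: intersect rays
o,d=rays(C,[(250,231)]);t=(s['ee_pos'][0]+.011-o[0])/d[0,0];print(o+d[0]*t)
o,d=rays(S,[(236,245),(242,245),(248,245)])
for i in range(3):
    t=(s['ee_pos'][1]+.006-o[1])/d[i,1];print(o+d[i]*t)
# width check of light gray pads in wrist pic
g=cv2.imread('pics/w4.png');print([ (r,''.join('%4d'%v for v in g[r,225:280:3].mean(1))) for r in range(222,290,8)])
```

```text
(array([0.52530214, 0.11860526, 0.05402936]), np.float64(0.0037969541831643612)) [0.52292566 0.11984927 0.0273572 ]
[0.53392566 0.11933645 0.07144358]
[0.53264457 0.12584927 0.05932846]
[0.52111385 0.12584927 0.06165884]
[0.50970887 0.12584927 0.06396382]
[(222, '  84  75  79  77  78  79  82  77  78  74  76  76  79  76  72  74  73  71  76'), (230, '  83  80  81  79  77  86  83  64  53  51  84  81  83  76  75  70  69  75  72'), (238, '  79  78  81  86  91  89  90  57  31  39  85  90  90  88  78  73  68  72  71'), (246, '  44  41  47  89  87  88  87  49  35  36  81  89  83  86  61  35  29  28  33'), (254, '  42  41  59  88  87  84  88  42  35  28  80  84  83  82  80  30  29  32  35'), (262, '  37  37  79  85  88  86  86  40  29  33  82  86  85  88  87  38  36  31  33'), (270, '  44  39  36  32  32  54 112  45  33  36 101  76  34  22  28  31  34  30  30'), (278, '  41  37  36  35  32  33  30  33  34  33  34  27  33  32  25  24  31  33  32'), (286, '  35  34  33  33  37  30  33  33  32  33  29  24  21  31  28  30  31  28  28')]
```

Emit:
arm_command --steps '[[[-1, 0, 0, 0.08, 0, 0, 0], [-1, 0, 0, 0.06, 0, 0, 0], [-1, 0, 0, 0, 0, 0, 0]]]'

```text
time: 4.9
ee_pos: [0.5224, 0.1197, 0.0195]
orientation: [3.141, -0.062, -0.002]
ft_force: [-0.2, 1.2, 0.9]
grip_width: 0.0
finger_force: 0.0
```

Emit:
arm_command --steps '[[[-1, 0, 0, 0.03, 0, 0, 0], [-1, 0, 0, 0.03, 0, 0, 0], [-1, 0, 0, 0, 0, 0, 0]]]'

```text
time: 5.15
ee_pos: [0.5228, 0.1198, 0.017]
orientation: [3.141, -0.062, -0.001]
ft_force: [-0.2, 0.4, 0.3]
grip_width: -0.0002
finger_force: 0.0
```

Emit:
arm_command --steps '[[[-1, 0, 0, 0.04, 0, 0, 0], [-1, 0, 0, 0, 0, 0, 0]]]'

```text
time: 5.32
ee_pos: [0.5228, 0.1198, 0.015]
orientation: [3.141, -0.062, -0.0]
ft_force: [-0.3, 0.0, 0.3]
grip_width: 0.0001
finger_force: 0.0
```

Emit:
arm_command --steps '[[[-1, 0, 0, 0.04, 0, 0, 0], [-1, 0, 0, 0, 0, 0, 0]]]'

```text
time: 5.48
ee_pos: [0.5228, 0.1198, 0.0131]
orientation: [3.141, -0.062, -0.0]
ft_force: [-0.2, -0.9, 0.3]
grip_width: -0.0002
finger_force: 0.0
```

Run:
```python
from h import *
s=state();print(s['ee_pos'],s['ft_force'],np.round(s['joints'],4))
C=cam('wrist',s)
im=get_image('wrist')[:,:,::-1];cv2.imwrite('pics/w5.png',im);b=get_image('side')[:,:,::-1]
q=proj(C,[(.5859,.1505,.04),(.5806,.0825,.04)]);print(q.round(1))
cv2.imwrite('pics/e2.png',np.hstack([cv2.resize(im[60:310,150:350],(320,400),interpolation=2),cv2.resize(b[160:310,160:310],(400,400),interpolation=2)]))
```

```text
[0.52281061 0.11983202 0.01306512] [-0.18716394 -0.94172075  0.3361486 ] [-0.4885  0.5276  0.224   1.9926 -0.1881  0.641  -1.753 ]
[[172.1 104.4]
 [331.7 110.8]]
```

View pics/e2.png

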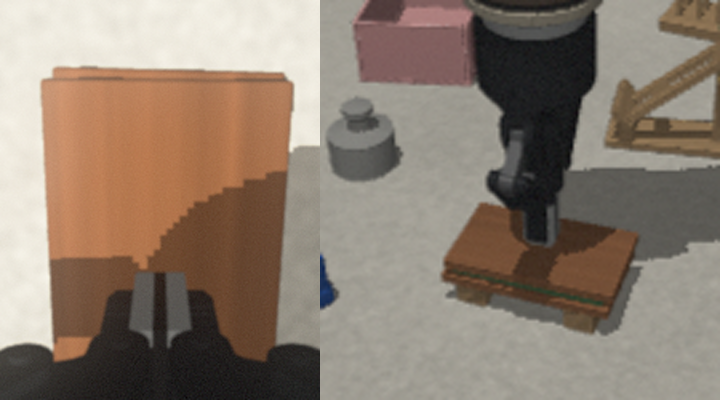

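The fingers still seem about 8–10 mm above the board top: the tips are at side-crop (540,243) against the board centre at (543,257). I'll keep probing down.

Emit:
arm_command --steps '[[[-1, 0, 0, 0.04, 0, 0, 0], [-1, 0, 0, 0.04, 0, 0, 0], [-1, 0, 0, 0, 0, 0, 0]]]'

```text
time: 5.83
ee_pos: [0.5227, 0.1198, 0.0089]
orientation: [3.141, -0.062, -0.001]
ft_force: [-0.1, 0.4, -0.8]
grip_width: -0.0
finger_force: 0.0
```

Emit:
arm_command --steps '[[[-1, 0, 0, 0.04, 0, 0, 0], [-1, 0, 0, 0, 0, 0, 0]]]'

```text
time: 6.0
ee_pos: [0.5228, 0.1198, 0.007]
orientation: [3.141, -0.062, -0.0]
ft_force: [-0.7, -0.1, -0.1]
grip_width: 0.0001
finger_force: 0.0
```

Emit:
arm_command --steps '[[[-1, 0, 0, 0.04, 0, 0, 0], [-1, 0, 0, 0, 0, 0, 0]]]'

```text
time: 6.17
ee_pos: [0.5231, 0.1199, 0.0061]
orientation: [-3.141, 0.062, -0.0]
ft_force: [-3.3, -0.7, 13.0]
grip_width: 0.0002
finger_force: 6.5
```

Emit:
arm_command --steps '[[[-1, 0, 0, 0.03, 0, 0, 0], [-1, 0, 0, 0, 0, 0, 0]]]'

```text
time: 6.33
ee_pos: [0.5231, 0.1199, 0.006]
orientation: [-3.14, 0.062, -0.001]
ft_force: [-10.0, -2.3, 32.2]
grip_width: -0.0001
finger_force: 16.6
```

Run:
```python
from h import *
s=state();print(s['ee_pos'],s['ft_force'])
S=cam('side');b=get_image('side')[:,:,::-1];cv2.imwrite('pics/s6.png',b)
g=cv2.cvtColor(b,cv2.COLOR_BGR2HSV)
# light grey pad pixels near finger
m=((g[...,1]<60)&(g[...,2]>75)).astype(np.uint8)
sub=m[215:262,215:270]
for r in range(0,47,2): print(r+215,''.join('.#'[v] for v in sub[r]), )
print(proj(S,[(.5228,.1198,.04),(.5338,.1198,.04),(.5118,.1198,.04)]))
```

```text
[0.52311413 0.11993427 0.00596924] [-9.9602855  -2.31549897 32.22809831]
215 #############...........................###############
217 ##############..####....................###############
219 ###############.####....................###############
221 ####################...................################
223 ####################...................################
225 ###################....................################
227 ###################..................##################
229 #########....#####.....##...........###################
231 ########.....####....................##################
233 ########............................###################
235 #########..........................####################
237 ####...............................####################
239 ###................................####################
241 ##.............................#...####################
243 ...............................##...........#.#########
245 ...............................##......................
247 ...............................##......................
249 .....................#.........#.......................
251 .....................#.........##......................
253 ...............................##......................
255 ..............................#........................
257 .......................................................
259 .......................................................
261 .......................................................
[[242.38092511 251.93722801]
 [236.74954235 250.9839698 ]
 [248.05152757 252.89712517]]
```

Contact came at TCP z≈0.006 on the 0.040 board top. The shut tips are therefore really about 34 mm behind the stated TCP, and the open-finger picture agrees (46 mm at 79 mm opening). Using that, I'll re-grasp the top board with the tips at z≈0.0335.

Emit:
arm_command --steps '[[[-1, 0, 0, -0.6, 0, 0, 0], [0.85, 0, 0.03, 0, 0, 0, 0], [0.85, 0, 0, 0, 0, 0, 0], [0.85, 0, 0, 0, 0, 0, 0], [0.85, 0, 0, 0, 0, 0, 0], [0.85, 0, 0, 0, 0, 0, 0], [0.85, 0, 0, 0, 0, 0, 0], [0.85, 0, 0, 0, 0, 0, 0]]]'

```text
time: 7.05
ee_pos: [0.5225, 0.1183, 0.0333]
orientation: [3.141, -0.062, -0.001]
ft_force: [0.9, 0.3, 0.2]
grip_width: 0.0788
finger_force: 0.0
```

Emit:
arm_command --steps '[[[0.85, 0, 0, 0.4, 0, 0, 0], [0.85, 0, 0, 0.41, 0, 0, 0], [0.85, 0, 0, 0, 0, 0, 0], [0.85, 0, 0, 0, 0, 0, 0]]]'

```text
time: 7.38
ee_pos: [0.5219, 0.118, -0.0074]
orientation: [3.14, -0.062, -0.004]
ft_force: [0.3, -0.3, -0.1]
grip_width: 0.0793
finger_force: 0.0
```

Emit:
arm_command --steps '[[[-1, 0, 0, 0, 0, 0, 0], [-1, 0, 0, 0, 0, 0, 0], [-1, 0, 0, 0, 0, 0, 0], [-1, 0, 0, 0, 0, 0, 0], [-1, 0, 0, 0, 0, 0, 0]]]'

```text
time: 7.8
ee_pos: [0.5236, 0.1184, -0.0054]
orientation: [-3.14, 0.062, -0.002]
ft_force: [-2.3, -1.6, 6.8]
grip_width: 0.0654
finger_force: 66.4
```

Emit:
arm_command --steps '[[[-1, 0, 0, -0.06, 0, 0, 0], [-1, 0, 0, -0.1, 0, 0, 0], [-1, 0, 0, -0.2, 0, 0, 0], [-1, 0, 0, -0.24, 0, 0, 0], [-1, 0, 0, 0, 0, 0, 0], [-1, 0, 0, 0, 0, 0, 0]]]'

```text
time: 8.3
ee_pos: [0.5237, 0.1187, 0.0244]
orientation: [-3.14, 0.062, -0.003]
ft_force: [-0.2, 0.9, -0.2]
grip_width: 0.0656
finger_force: 66.4
```

Run:
```python
from h import *
s=state();print(s['ee_pos'],s['ft_force'],s['grip_width'],s['finger_force'])
b=get_image('side')[:,:,::-1];w=get_image('wrist')[:,:,::-1]
cv2.imwrite('pics/f.png',np.hstack([cv2.resize(b[170:310,170:310],(500,500),interpolation=2),cv2.resize(w[60:310,130:370],(300,312))[:300].repeat(1,0).copy() if 0 else cv2.copyMakeBorder(cv2.resize(w,(300,225)),0,275,0,0,0)]))
```

```text
[0.52372116 0.11867604 0.02436633] [-0.15659894  0.87668274 -0.21623691] 0.06560818422907469 66.4285147190094
```

View pics/f.png

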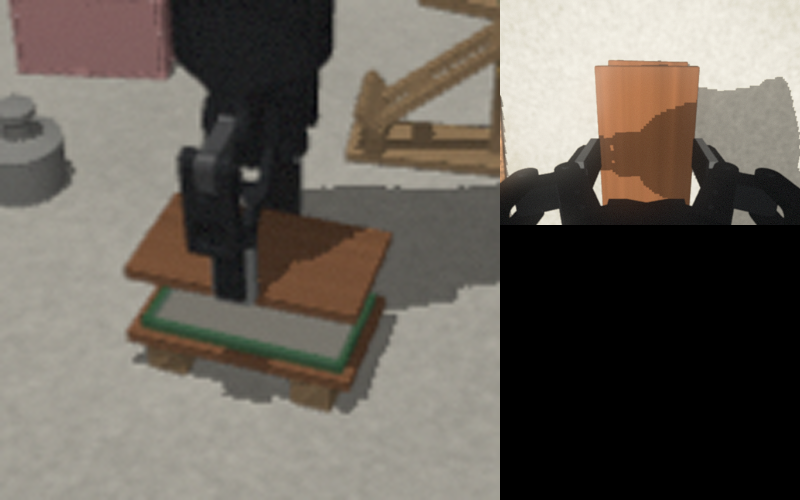

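Image shows the top board held level by its long edges, and the pane left on the low board. I'll carry it to the pile.

Emit:
arm_command --steps '[[[-1, -0.166, -0.783, 0, 0, 0, 0], [-1, -0.166, -0.783, 0, 0, 0, 0], [-1, -0.166, -0.783, 0, 0, 0, 0], [-1, -0.166, -0.783, 0, 0, 0, 0], [-1, -0.166, -0.783, 0, 0, 0, 0], [-1, 0, 0, 0, 0, 0, 0.114], [-1, 0, 0, 0, 0, 0, 0], [-1, 0, 0, 0, 0, 0, 0]]]'

```text
time: 9.07
ee_pos: [0.4886, 0.3151, 0.0226]
orientation: [3.134, -0.198, -0.001]
ft_force: [0.8, -0.6, -1.1]
grip_width: 0.0656
finger_force: 66.5
```

Emit:
arm_command --steps '[[[-1, 0, 0, 0.4, 0, 0, 0], [-1, 0, 0, 0.3, 0, 0, 0], [-1, 0, 0, 0, 0, 0, 0], [-1, 0, 0, 0, 0, 0, 0]]]'

```text
time: 9.4
ee_pos: [0.4891, 0.3134, -0.0122]
orientation: [3.133, -0.204, -0.002]
ft_force: [-0.4, -0.3, 0.4]
grip_width: 0.0653
finger_force: 66.6
```

```bash
cat >> h.py <<'E'
def pose():
    s=state();M=R.from_rotvec(s['orientation']).as_matrix()
    print('t',s['time'],'p',s['ee_pos'].round(4),'x',M[:,0].round(3),'z',M[:,2].round(3),'yaw',np.degrees(np.arctan2(M[1,0],M[0,0])).round(2),'pitch fwd',np.degrees(np.arctan2(M[0,2],-M[2,2])).round(2),'F',s['ft_force'].round(1),'w',s['grip_width'].round(4),s['finger_force'].round(1),'q',s['joints'].round(2));return s,M
def mv(target,M,p):
    return (M.T@(np.array(target)-p)/.05).round(3)
E
python3 - <<'E'
from h import *
s,M=pose()
# first-board left/right edges vs held board: look at scene camera for the mat
w=get_image('wrist')[:,:,::-1];cv2.imwrite('pics/w7.png',w);cv2.imwrite('pics/s7.png',get_image('side')[:,:,::-1])
C=cam('wrist',s);c=np.array([.4887,.316]);a=np.radians(-7.4);u=np.array([np.cos(a),np.sin(a)]);v=np.array([-u[1],u[0]])
print('pred first far edge',proj(C,[[*(c+.061*u+k*.034*v),.012] for k in(1,-1)]).round(1), 'mat far',proj(C,[[.5703,.3571,.004],[.557,.2638,.004]]).round(1))
g=cv2.cvtColor(w,cv2.COLOR_BGR2HSV)
for col in (200,225,250,275,300): print(col,[tuple(int(t) for t in g[r,col]) for r in range(40,150,8)])
E
```

```text
Traceback (most recent call last):
  File "h.py", line 24, in pose
    print('t',s['time'],'p',s['ee_pos'].round(4),'x',M[:,0].round(3),'z',M[:,2].round(3),'yaw',np.degrees(np.arctan2(M[1,0],M[0,0])).round(2),'pitch fwd',np.degrees(np.arctan2(M[0,2],-M[2,2])).round(2),'F',s['ft_force'].round(1),'w',s['grip_width'].round(4),s['finger_force'].round(1),'q',s['joints'].round(2));return s,M
                                                                                                                                                                                                                                         ^^^^^^^^^^^^^^^^^^^^^
AttributeError: 'float' object has no attribute 'round'
```

Emit:
arm_command --steps '[[[-1, 0.02, -0.05, 0.1, 0, 0, 0], [-1, 0, 0, 0.1, 0, 0, 0], [-1, 0, 0, 0.04, 0, 0, 0], [-1, 0, 0, 0, 0, 0, 0], [-1, 0, 0, 0, 0, 0, 0]]]'

```text
time: 9.82
ee_pos: [0.4904, 0.3179, -0.0236]
orientation: [3.135, -0.202, 0.0]
ft_force: [-0.4, -0.1, 0.1]
grip_width: 0.0649
finger_force: 66.6
```

Emit:
arm_command --steps '[[[-1, 0, 0, 0.02, 0, 0, 0], [-1, 0, 0, 0, 0, 0, 0]]]'

```text
time: 9.98
ee_pos: [0.4905, 0.318, -0.0246]
orientation: [-3.135, 0.202, -0.0]
ft_force: [0.2, 0.1, -0.5]
grip_width: 0.0657
finger_force: 66.6
```

```bash
sed -i "s/s\['grip_width'\].round(4),s\['finger_force'\].round(1)/round(float(s['grip_width']),4),round(float(s['finger_force']),1)/; s/s\['joints'\].round(2)/np.round(s['joints'],2)/" h.py
python3 - <<'E'
from h import *
s,M=pose()
w=get_image('wrist')[:,:,::-1];cv2.imwrite('pics/w7.png',w);cv2.imwrite('pics/s7.png',get_image('side')[:,:,::-1])
C=cam('wrist',s);c=np.array([.4887,.316]);a=np.radians(-7.4);u=np.array([np.cos(a),np.sin(a)]);v=np.array([-u[1],u[0]])
print('pred first far edge',proj(C,[[*(c+.061*u+k*.034*v),.012] for k in(1,-1)]).round(1), 'mat far',proj(C,[[.5703,.3571,.004],[.557,.2638,.004]]).round(1))
print('pred held far',proj(C,[[*(c+.061*u+k*.034*v),.02] for k in(1,-1)]).round(1))
g=cv2.cvtColor(w,cv2.COLOR_BGR2HSV)
for col in (200,250,300): print(col,[(r,*[int(t) for t in g[r,col]]) for r in range(64,130,5)])
for r in (150,): print([(c,*[int(t) for t in g[r,c]]) for c in list(range(120,200,6))+list(range(300,390,6))])
E
```

```text
t 9.9833 p [ 0.4905  0.318  -0.0246] x [ 0.992 -0.128  0.   ] z [ 0.  0. -1.] yaw -7.38 pitch fwd 0.01 F [ 0.2  0.1 -0.5] w 0.0657 66.6 q [-0.83  0.64  0.24  1.89 -0.24  0.63 -2.14]
pred first far edge [[170.2 110.7]
 [339.9 110.8]] mat far [[130.5  73.7]
 [358.9  76.8]]
pred held far [[165.4 111.4]
 [345.3 111.4]]
200 [(64, 26, 15, 241), (69, 24, 16, 241), (74, 14, 114, 184), (79, 14, 113, 205), (84, 14, 114, 224), (89, 14, 114, 220), (94, 14, 117, 221), (99, 15, 115, 232), (104, 14, 115, 232), (109, 14, 120, 208), (114, 12, 139, 182), (119, 11, 143, 191), (124, 12, 142, 191), (129, 12, 140, 191)]
250 [(64, 21, 22, 227), (69, 23, 22, 229), (74, 13, 99, 173), (79, 13, 115, 216), (84, 14, 111, 212), (89, 13, 114, 175), (94, 14, 115, 180), (99, 13, 117, 205), (104, 14, 114, 231), (109, 15, 118, 229), (114, 11, 139, 169), (119, 11, 138, 185), (124, 12, 145, 183), (129, 12, 142, 183)]
300 [(64, 20, 16, 235), (69, 21, 18, 237), (74, 15, 46, 214), (79, 14, 114, 222), (84, 14, 116, 213), (89, 14, 114, 193), (94, 14, 114, 202), (99, 14, 118, 219), (104, 15, 117, 228), (109, 13, 119, 210), (114, 12, 145, 163), (119, 12, 139, 187), (124, 12, 145, 183), (129, 12, 145, 185)]
[(120, 21, 18, 237), (126, 21, 18, 239), (132, 20, 45, 230), (138, 14, 97, 220), (144, 13, 100, 211), (150, 13, 104, 210), (156, 13, 109, 212), (162, 13, 115, 198), (168, 11, 131, 195), (174, 12, 139, 196), (180, 12, 139, 200), (186, 12, 141, 193), (192, 12, 146, 189), (198, 12, 143, 191), (300, 12, 146, 182), (306, 12, 141, 168), (312, 12, 143, 166), (318, 12, 140, 169), (324, 12, 139, 171), (330, 12, 145, 171), (336, 12, 139, 165), (342, 14, 119, 202), (348, 13, 116, 192), (354, 24, 16, 238), (360, 23, 19, 234), (366, 22, 29, 223), (372, 21, 17, 234), (378, 22, 16, 234), (384, 22, 16, 232)]
```

Alignment is good, with the board edges at row 111 and columns 166–341 as predicted. I'll lower it to contact.

Emit:
arm_command --steps '[[[-1, 0, 0, 0.02, 0, 0, 0], [-1, 0, 0, 0, 0, 0, 0]]]'

```text
time: 10.25
ee_pos: [0.4906, 0.3181, -0.0253]
orientation: [-3.135, 0.202, -0.001]
ft_force: [-0.5, 0.1, 3.3]
grip_width: 0.0655
finger_force: 67.1
```

Emit:
arm_command --steps '[[[-1, 0, 0, 0.015, 0, 0, 0], [-1, 0, 0, 0, 0, 0, 0]]]'

```text
time: 10.42
ee_pos: [0.4906, 0.3181, -0.0254]
orientation: [-3.134, 0.202, -0.0]
ft_force: [-3.4, -1.4, 12.7]
grip_width: 0.0651
finger_force: 68.2
```

Emit:
arm_command --steps '[[[0.9, 0, 0, 0, 0, 0, 0], [0.9, 0, 0, 0, 0, 0, 0], [0.9, 0, 0, 0, 0, 0, 0], [0.9, 0, 0, 0, 0, 0, 0], [0.9, 0, 0, -0.3, 0, 0, 0], [0.9, 0, 0, -0.8, 0, 0, 0], [0.9, 0, 0, -0.8, 0, 0, 0], [0.9, 0, 0, -0.3, 0, 0, 0]]]'

```text
time: 11.08
ee_pos: [0.4926, 0.3189, 0.0881]
orientation: [-3.132, 0.203, -0.007]
ft_force: [0.2, 0.0, 0.3]
grip_width: 0.0809
finger_force: 0.0
```

Emit:
arm_command --steps '[[[0.9, 0.227, 0.778, 0, 0, 0, 0], [0.9, 0.227, 0.778, 0, 0, 0, 0], [0.9, 0.227, 0.778, 0, 0, 0, 0], [0.9, 0.227, 0.778, 0, 0, 0, 0], [0.9, 0.227, 0.778, 0, 0, 0, 0], [0.6, 0, 0, 0, 0, 0, -0.122], [0.6, 0, 0, 0, 0, 0, 0], [0.6, 0, 0, 0, 0, 0, 0]]]'

```text
time: 11.75
ee_pos: [0.5217, 0.118, 0.0835]
orientation: [-3.14, 0.056, 0.0]
ft_force: [-0.6, 0.2, -0.7]
grip_width: 0.0686
finger_force: 0.0
```

Run:
```python
from h import *
s,M=pose()
w=get_image('wrist')[:,:,::-1];cv2.imwrite('pics/w8.png',w);cv2.imwrite('pics/s8.png',get_image('side')[:,:,::-1])
C=cam('wrist',s);g=cv2.cvtColor(w,cv2.COLOR_BGR2HSV)
def rect(m,z,n):
    m=cv2.morphologyEx(m.astype(np.uint8),cv2.MORPH_OPEN,np.ones((2,2)))
    for c in cv2.findContours(m,cv2.RETR_EXTERNAL,cv2.CHAIN_APPROX_NONE)[0]:
        if len(c)>60:
            P=onplane(C,c[:,0,:],z)[:,:2]*1000;r=cv2.minAreaRect(P.astype(np.float32));print(n,np.round(r[0],1),np.round(r[1],1),round(r[2],1),cv2.boundingRect(c))
rect((g[...,0]>35)&(g[...,0]<95)&(g[...,1]>70)&(g[...,2]>20),.032,'green')
rect((g[...,0]<14)&(g[...,1]>110)&(g[...,2]>25),.026,'brown')
r=180;print([(c,*[int(t) for t in g[r,c]]) for c in list(range(150,340,6))])
```

```text
t 11.75 p [0.5217 0.118  0.0835] x [ 0.999 -0.036 -0.   ] z [-0.     0.001 -1.   ] yaw -2.05 pitch fwd -0.01 F [-0.6  0.2 -0.7] w 0.0686 0.0 q [-0.54  0.42  0.29  1.94 -0.17  0.8  -1.76]
green [518.1 104.6] [ 30.4 104.7] 84.0 (243, 124, 52, 144)
brown [488.9 290.2] [ 28.  122.1] 77.3 (0, 162, 38, 150)
brown [564.2 113.8] [63.3 38.3] 86.4 (207, 102, 95, 60)
[(150, 21, 26, 208), (156, 21, 26, 206), (162, 23, 27, 199), (168, 23, 27, 205), (174, 23, 27, 199), (180, 26, 25, 201), (186, 24, 24, 205), (192, 25, 24, 204), (198, 22, 28, 201), (204, 13, 108, 151), (210, 61, 64, 128), (216, 16, 32, 167), (222, 19, 33, 169), (228, 19, 33, 164), (234, 15, 31, 162), (240, 16, 33, 164), (246, 18, 35, 159), (252, 21, 34, 158), (258, 24, 32, 157), (264, 23, 32, 158), (270, 21, 33, 155), (276, 21, 33, 154), (282, 26, 29, 148), (288, 62, 81, 117), (294, 12, 113, 88), (300, 22, 30, 129), (306, 21, 26, 128), (312, 21, 28, 126), (318, 17, 32, 127), (324, 17, 29, 123), (330, 28, 25, 124), (336, 21, 28, 128)]
```

Run:
```python
from h import *
s=state();C=cam('wrist',s);w=cv2.imread('pics/w8.png');g=cv2.cvtColor(w,cv2.COLOR_BGR2HSV)
gr=(g[...,0]>32)&(g[...,0]<95)&(g[...,1]>45)
br=(g[...,0]<15)&(g[...,1]>85)
for r in (150,170,190,210,230):
    cs=np.where(gr[r,190:310])[0]+190;cb=np.where(br[r,190:310])[0]+190
    P=onplane(C,[(cs.min(),r),(cs.max()+1,r)],.032);Q=onplane(C,[(cb.min(),r),(cb.max()+1,r)],.026)
    print(r,cs.min(),cs.max(),P[:,:2].round(4).tolist(),P[:,1].mean().round(4),'br',Q[:,1].round(4),Q[:,1].mean().round(4))
for c in (235,250,265):
    rs=np.where(gr[90:310,c])[0]+90;rb=np.where(br[90:310,c])[0]+90
    P=onplane(C,[(c,rs.min()),(c,rs.max()+1)],.032);Q=onplane(C,[(c,rb.min()),(c,rb.max()+1)],.026);print(c,P[:,0].round(4),P[:,0].mean().round(4),Q[:,0].round(4))
```

```text
150 206 291 [[0.5536, 0.1477], [0.5517, 0.0901]] 0.1189 br [0.1513 0.0846] 0.1179
170 206 290 [[0.54, 0.1486], [0.5381, 0.0908]] 0.1197 br [0.1522 0.0859] 0.1191
190 206 289 [[0.5259, 0.1495], [0.524, 0.0915]] 0.1205 br [0.1532 0.0866] 0.1199
210 206 288 [[0.5114, 0.1505], [0.5095, 0.0922]] 0.1214 br [0.1543 0.0873] 0.1208
230 206 286 [[0.4965, 0.1515], [0.4946, 0.0937]] 0.1226 br [0.1546 0.0887] 0.1217
235 [0.5778 0.4676] 0.5227 [0.5847 0.5782]
250 [0.5768 0.4672] 0.522 [0.5837 0.5773]
265 [0.5765 0.466 ] 0.5213 [0.5834 0.5769]
```

Pane measured at (.522,.1207), yaw -3.7°, 58 x 110 mm, on the low board. I'll centre over it and probe down to the low board's border with the fingers at about 64 mm.

Emit:
arm_command --steps '[[[0.5, 0.006, -0.054, 0, 0, 0, 0.037], [0.5, 0, 0, 0.7, 0, 0, 0], [0.5, 0, 0, 0.7, 0, 0, 0], [0.5, 0, 0, 0.3, 0, 0, 0], [0.5, 0, 0, 0, 0, 0, 0], [0.5, 0, 0, 0, 0, 0, 0]]]'

```text
time: 12.35
ee_pos: [0.5214, 0.1215, -0.0019]
orientation: [3.14, -0.096, -0.003]
ft_force: [1.0, 0.1, 0.4]
grip_width: 0.0638
finger_force: 0.0
```

```bash
cat > kin.py <<'E'
import numpy as np
from scipy.spatial.transform import Rotation as R
from scipy.optimize import least_squares
Q=np.array([[-.103,.434,.025,1.573,-.012,1.134,-.075],[-.039,.346,.406,1.748,-.152,1.079,-1.156],[-.651,.341,.25,1.734,-.095,1.079,-1.933],[-.503,.45,.251,1.965,-.158,.748,-1.771],[-.4885,.5276,.224,1.9926,-.1881,.641,-1.753],[-.83,.64,.24,1.89,-.24,.63,-2.14]])
P=np.array([[.6245,0,.1965],[.52885,-.19783,.19707],[.5283,.2050,.1969],[.5199,.1137,.0619],[.5228,.1198,.0131],[.4905,.318,-.0246]])
def fk(q,k,sg):
    h,a,b,c,ea,eb=k
    r1=R.from_rotvec([0,0,q[0]])*R.from_rotvec([0,q[1],0])*R.from_rotvec([0,0,sg[0]*q[2]])
    p=np.array([0,0,h])+r1.apply([ea,0,a]);r2=r1*R.from_rotvec([0,q[3],0])*R.from_rotvec([0,0,sg[1]*q[4]])
    p=p+r2.apply([eb,0,b]);r3=r2*R.from_rotvec([0,q[5],0])*R.from_rotvec([0,0,sg[2]*q[6]])
    return p+r3.apply([0,0,c]),r3
def fit():
    best=None
    for sg in [(x,y,1) for x in(1,-1) for y in(1,-1)]:
        f=lambda k:np.concatenate([fk(q,k,sg)[0]-p for q,p in zip(Q,P)])
        r=least_squares(f,[.35,.35,.35,.3,0,0])
        if best is None or r.cost<best[0]: best=(r.cost,r.x,sg,np.abs(r.fun).max())
    return best
def ik(p,pitch,yaw,k,sg,q0):
    # tool x along yaw; pitch>0 = tool z leaning to +x
    T=R.from_euler('z',yaw)*R.from_euler('y',-pitch)*R.from_matrix(np.diag([1.,-1,-1]))
    lo=np.array([-2.62,-.44,-1.27,.08,-1.32,.12,-2.74]);hi=np.array([2.62,2.09,1.32,2.57,4.46,2,2.74])
    off=R.identity()
    def f(q):
        pp,r=fk(q,k,sg);return np.concatenate([(pp-p)*10,((T.inv()*r*Off).as_rotvec()),1e-3*(q-q0)])
    r=least_squares(f,np.clip(q0,lo+.01,hi-.01),bounds=(lo,hi));pp,rr=fk(r.x,k,sg)
    return r.x.round(2),np.linalg.norm(pp-p).round(4),np.linalg.norm((T.inv()*rr*Off).as_rotvec()).round(3)
Off=R.identity()
E
python3 - <<'E'
import kin;from kin import *
from h import pose
b=fit();print(b)
k,sg=b[1],b[2]
s,M=pose();p,r=fk(s['joints'],k,sg);print(p, (r.inv()*R.from_matrix(M)).as_rotvec())
kin.Off=(r.inv()*R.from_matrix(M))
q0=np.array(s['joints'])
for n,p,pi,ya in (('easel -40',[.462-.025,-.094,.072-.03],-40,4),('easel -25',[.462-.015,-.094,.04],-25,4),('reg +50',[.432+.03,-.096,.1-.025],50,4),('reg +30',[.432+.02,-.096,.1-.034],30,4),('rack 0',[.486,-.318,.12-.04],0,-9),('rack -20',[.486-.015,-.318,.08],-20,-9),('pick +15',[.53,.12,-.008],15,-4)):
    print(n,ik(np.array(p),np.radians(pi),np.radians(ya),k,sg,q0))
E
```

```text
(np.float64(0.19262256058331445), array([-58.93591477,   2.66365472,   1.04550375, -57.61064844,
        -1.04190283,   0.98061703]), (-1, -1, 1), np.float64(0.40610217202932053))
t 12.35 p [ 0.5214  0.1215 -0.0019] x [ 0.998 -0.061 -0.002] z [-0.002 -0.    -1.   ] yaw -3.51 pitch fwd -0.1 F [1.  0.1 0.4] w 0.0638 0.0 q [-0.51  0.55  0.25  2.   -0.23  0.61 -1.74]
[0.5509413  0.04634608 0.05224157] [-1.38243509e-03  1.81439889e-03 -2.25463606e+00]
easel -40 (array([ 2.5 ,  0.8 ,  0.2 ,  2.28, -1.32,  0.17,  0.09]), np.float64(0.0002), np.float64(0.664))
easel -25 (array([-2.48,  0.76, -0.28,  2.43,  1.81,  0.23, -1.42]), np.float64(0.0002), np.float64(0.398))
reg +50 (array([-0.38,  0.83,  0.13,  2.27, -1.32,  0.12, -2.74]), np.float64(0.0003), np.float64(0.855))
reg +30 (array([-0.38,  0.84,  0.13,  2.26, -1.32,  0.12, -2.74]), np.float64(0.0002), np.float64(0.506))
rack 0 (array([-1.19,  0.67,  0.16,  2.14, -0.29,  0.36, -2.32]), np.float64(0.0), np.float64(0.001))
rack -20 (array([ 1.78,  0.5 ,  0.63,  2.57, -1.14,  0.35, -0.63]), np.float64(0.0001), np.float64(0.316))
pick +15 (array([-0.27,  1.07,  0.96,  0.09, -0.93,  1.98, -1.16]), np.float64(0.0001), np.float64(0.211))
```

```bash
cat > kin2.py <<'E'
import numpy as np, itertools, kin
from scipy.spatial.transform import Rotation as R
from scipy.optimize import least_squares
from kin import Q,P
rv=R.from_rotvec
from h import state
s=state();Q=np.vstack([Q,s['joints']]);P=np.vstack([P,s['ee_pos']])
def fk(q,k,sg):
    r=rv([0,0,q[0]]);p=r.apply([k[0],k[1],k[2]])
    r=r*rv([0,q[1],0]);p=p+r.apply([k[9],0,0]);r=r*rv([0,0,sg[0]*q[2]]);p=p+r.apply(k[3:6])
    r=r*rv([0,q[3],0])*rv([0,0,sg[1]*q[4]]);p=p+r.apply(k[6:9])
    r=r*rv([0,q[5],0]);p=p+r.apply([k[10],k[11],0]);r=r*rv([0,0,sg[2]*q[6]]);return p+r.apply([0,0,k[12]]),r
def fit():
    best=None
    for sg in itertools.product((1,-1),repeat=2):
        sg=(*sg,1);k0=np.array([0,0,.35,0,0,.38,0,0,.38,0,0,0,.25])
        f=lambda k:np.concatenate([np.concatenate([(fk(q,k,sg)[0]-p) for q,p in zip(Q,P)]),2e-3*(k-k0)])
        r=least_squares(f,k0);e=np.abs(r.fun[:-13]).max();print(sg,e,r.x.round(3))
        if best is None or e<best[2]: best=(r.x,sg,e)
    return best
E
python3 - <<'E'
import kin2
b=kin2.fit()
E
```

```text
(1, 1, 1) 0.3732996725331993 [ -3.735  -0.087 -23.894  -4.564   0.656   0.782   0.126  -0.173   0.414
   4.864  -3.408  -0.173 -23.782]
(1, -1, 1) 0.4095433389520798 [ 2.338 -0.326  0.275  1.872  1.958 -0.567 -0.513 -0.699 -0.065 -1.028
  2.453 -0.699 -0.3  ]
(-1, 1, 1) 0.3374909513475054 [  8.348   2.139 -15.693  16.878  -4.425  -0.397  -0.566   1.218   0.152
 -16.642   8.144   1.22  -15.926]
(-1, -1, 1) 0.3950385861935427 [ 1.0920e+00  1.0000e-03 -3.6969e+01  1.4150e+00  3.8900e-01  1.5110e+00
  6.0300e-01 -7.0000e-02  8.1500e-01 -1.7770e+00  1.3080e+00 -7.2000e-02
 -3.6545e+01]
```

Emit:
arm_command --steps '[[[0.5, 0, 0, 0.1, 0, 0, 0], [0.5, 0, 0, 0.06, 0, 0, 0], [0.5, 0, 0, 0, 0, 0, 0]]]'

```text
time: 12.6
ee_pos: [0.5226, 0.1209, -0.009]
orientation: [-3.14, 0.097, -0.002]
ft_force: [-0.0, -0.0, -0.6]
grip_width: 0.0641
finger_force: 0.0
```

```bash
sed -i 's/r=rv(\[0,0,q\[0\]\])/r=rv([0,0,-q[0]])/; s/\*rv(\[0,0,sg\[2\]\*q\[6\]\])/*rv([0,0,sg[2]*q[6]])/' kin2.py
cat >> kin2.py <<'E'
lo=np.array([-2.62,-.44,-1.27,.08,-1.32,.12,-2.74]);hi=np.array([2.62,2.09,1.32,2.57,4.46,2,2.74])
def ik(p,pitch,yaw,k,sg,q0,off):
    T=R.from_euler('z',yaw,degrees=True)*R.from_euler('y',-pitch,degrees=True)*R.from_matrix(np.diag([1.,-1,-1]))
    f=lambda q:np.concatenate([(fk(q,k,sg)[0]-p)*10,(T.inv()*fk(q,k,sg)[1]*off).as_rotvec(),1e-3*(q-q0)])
    r=least_squares(f,np.clip(q0,lo+.01,hi-.01),bounds=(lo,hi));pp,rr=fk(r.x,k,sg)
    return r.x.round(2),np.linalg.norm(pp-p).round(4),np.linalg.norm((T.inv()*rr*off).as_rotvec()).round(3)
E
python3 - <<'E'
import kin2;from kin2 import *
k,sg,e=kin2.fit()
M=R.from_rotvec(s['orientation']);q0=np.array(s['joints'])
for s7 in(1,-1):
    sg=(sg[0],sg[1],s7);p,r=fk(q0,k,sg);off=r.inv()*M;print(s7,off.as_rotvec())
    print([(fk(q,k,sg)[1]*off).as_rotvec().round(2) for q in Q[:3]])
    for n,p,pi,ya in (('easel -40',[.437,-.094,.042],-40,4),('easel -25',[.447,-.094,.04],-25,4),('reg +50',[.462,-.096,.075],50,4),('reg +30',[.452,-.096,.066],30,4),('rack 0',[.486,-.318,.08],0,-9),('rack -20',[.471,-.318,.08],-20,-9)):
        print(n,ik(np.array(p),pi,ya,k,sg,q0,off))
E
```

```text
(1, 1, 1) 0.007087029413031298 [-0.014 -0.263  0.571 -0.793  0.179  0.493 -0.05   0.014  0.396  0.845
 -0.007  0.014  0.681]
(1, -1, 1) 0.008696030401907029 [ 0.133 -0.265 -0.232 -0.601  0.248  0.528 -0.044 -0.019  0.411  0.626
  0.14  -0.019 -0.09 ]
(-1, 1, 1) 0.0008456416367762232 [ 0.024 -0.033 -0.207  0.076 -0.032  0.573  0.004  0.006  0.423 -0.064
  0.036  0.006 -0.071]
(-1, -1, 1) 0.001113548826304156 [-0.019 -0.04  -0.172  0.001 -0.01   0.575  0.007 -0.002  0.423  0.013
 -0.006 -0.002 -0.038]
1 [ 0.19007475 -0.19007475 -0.84845027]
[array([-1.43,  2.57, -0.28]), array([ 2.41, -1.99,  0.28]), array([-3.05, -0.16,  0.07])]
easel -40 (array([-0.18,  0.35,  0.36,  2.28, -0.3 ,  1.07, -2.42]), np.float64(0.0), np.float64(0.0))
easel -25 (array([-0.14,  0.38,  0.3 ,  2.22, -0.27,  0.85, -2.36]), np.float64(0.0), np.float64(0.0))
reg +50 (array([-0.07,  0.33,  0.09,  2.  , -1.32,  0.12, -0.98]), np.float64(0.0059), np.float64(0.189))
reg +30 (array([-0.17,  0.35,  0.29,  2.02, -0.42,  0.16, -1.96]), np.float64(0.0), np.float64(0.0))
rack 0 (array([ 0.31,  0.5 ,  0.25,  1.8 , -0.12,  
[... 194 characters left out ...]
y([-2.48, -1.67,  0.33]), array([ 3.1 , -0.41, -0.19]), array([-3.  ,  0.43, -0.05])]
easel -40 (array([-0.18,  0.35,  0.36,  2.28, -0.3 ,  1.07, -1.05]), np.float64(0.0), np.float64(0.0))
easel -25 (array([-0.14,  0.38,  0.3 ,  2.22, -0.27,  0.85, -1.11]), np.float64(0.0), np.float64(0.0))
reg +50 (array([-0.07,  0.33,  0.09,  2.  , -1.32,  0.12, -2.49]), np.float64(0.0059), np.float64(0.189))
reg +30 (array([-0.17,  0.35,  0.29,  2.02, -0.42,  0.16, -1.5 ]), np.float64(0.0), np.float64(0.0))
rack 0 (array([ 0.31,  0.5 ,  0.25,  1.8 , -0.12,  0.69, -0.9 ]), np.float64(0.0), np.float64(0.0))
rack -20 (array([ 0.23,  0.47,  0.38,  1.9 , -0.19,  0.94, -0.84]), np.float64(0.0), np.float64(0.0))
```

The fitted kinematics suggest reach for the regrasp at a pitch of about +15° and for the upright placement at about -35°. I'm continuing the probe down.

Emit:
arm_command --steps '[[[0.5, 0, 0, 0.04, 0, 0, 0], [0.5, 0, 0, 0, 0, 0, 0]]]'

```text
time: 12.77
ee_pos: [0.5223, 0.1206, -0.0111]
orientation: [-3.14, 0.098, -0.001]
ft_force: [0.1, -0.2, 0.5]
grip_width: 0.0642
finger_force: 0.0
```

Emit:
arm_command --steps '[[[0.5, 0, 0, 0.03, 0, 0, 0], [0.5, 0, 0, 0, 0, 0, 0]]]'

```text
time: 12.93
ee_pos: [0.5221, 0.1204, -0.0129]
orientation: [-3.14, 0.098, -0.0]
ft_force: [-0.5, -1.1, 0.5]
grip_width: 0.0645
finger_force: 0.0
```

Emit:
arm_command --steps '[[[0.5, 0, 0, 0.02, 0, 0, 0], [0.5, 0, 0, 0, 0, 0, 0]]]'

```text
time: 13.1
ee_pos: [0.5222, 0.1204, -0.0139]
orientation: [-3.14, 0.098, -0.0]
ft_force: [-1.3, 0.1, -0.2]
grip_width: 0.064
finger_force: 0.0
```

Emit:
arm_command --steps '[[[0.5, 0, 0, 0.02, 0, 0, 0], [0.5, 0, 0, 0, 0, 0, 0]]]'

```text
time: 13.27
ee_pos: [0.5223, 0.1204, -0.0142]
orientation: [-3.14, 0.098, -0.0]
ft_force: [-2.9, 0.6, 11.2]
grip_width: 0.0643
finger_force: 7.4
```

Emit:
arm_command --steps '[[[0.5, 0, 0, 0.02, 0, 0, 0], [0.5, 0, 0, 0, 0, 0, 0]]]'

```text
time: 13.43
ee_pos: [0.5224, 0.1205, -0.0144]
orientation: [-3.139, 0.098, -0.001]
ft_force: [-6.2, -0.4, 23.3]
grip_width: 0.0642
finger_force: 13.2
```

Contact was at TCP z=-0.0141, exactly as the tip model predicts. I'll raise to -0.0103 and close on the glass edges.

Emit:
arm_command --steps '[[[0.5, 0, 0, -0.112, 0, 0, 0], [0.5, 0, 0, 0, 0, 0, 0], [-1, 0, 0, 0, 0, 0, 0], [-1, 0, 0, 0, 0, 0, 0], [-1, 0, 0, 0, 0, 0, 0], [-1, 0, 0, 0, 0, 0, 0]]]'

```text
time: 13.93
ee_pos: [0.5225, 0.1205, -0.0095]
orientation: [-3.139, 0.098, -0.001]
ft_force: [-3.2, -0.7, 17.0]
grip_width: 0.0557
finger_force: 59.8
```

Emit:
arm_command --steps '[[[-1, 0, 0, -0.04, 0, 0, 0], [-1, 0, 0, -0.1, 0, 0, 0], [-1, 0, 0, -0.4, 0, 0, 0], [-1, 0, 0, -0.6, 0, 0, 0], [-1, 0, 0, -0.5, 0, 0, 0], [-1, 0, 0, -0.4, 0, 0, 0], [-1, 0, 0, 0, 0, 0, 0]]]'

```text
time: 14.52
ee_pos: [0.5243, 0.1209, 0.0952]
orientation: [-3.138, 0.098, -0.008]
ft_force: [1.0, -0.0, -0.8]
grip_width: 0.0554
finger_force: 63.8
```

Run:
```python
from h import *
s,M=pose()
w=get_image('wrist')[:,:,::-1];cv2.imwrite('pics/w9.png',w);b=get_image('side')[:,:,::-1];cv2.imwrite('pics/s9.png',b)
C=cam('wrist',s);S=cam('side');g=cv2.cvtColor(w,cv2.COLOR_BGR2HSV);gs=cv2.cvtColor(b,cv2.COLOR_BGR2HSV)
zc=s['ee_pos'][2]+.0423 # pane top
gr=(g[...,0]>32)&(g[...,0]<95)&(g[...,1]>45)
cs=cv2.findContours(gr.astype(np.uint8),0,cv2.CHAIN_APPROX_NONE)[0]
print([cv2.boundingRect(c) for c in cs if len(c)>40])
u=M[:2,0];v=np.array([-u[1],u[0]]);c=s['ee_pos'][:2]
print('pred far',proj(C,[[*(c+.055*u+k*.029*v),zc] for k in(1,-1)]).round(1))
print('low board remains brown px in wrist', [ (r,int(g[r,250,0]),int(g[r,250,1])) for r in range(90,260,10)])
gg=(gs[...,0]>40)&(gs[...,0]<95)&(gs[...,1]>60);n,l,st,ce=cv2.connectedComponentsWithStats(gg.astype(np.uint8));print([x.tolist() for x in st if x[4]>40])
cz=s['ee_pos'][2]+.0393
print('pred pane side corners',proj(S,[[*(c+a*.055*u+k*.029*v),cz] for a,k in((1,1),(-1,1),(-1,-1),(1,-1))]).round(1).tolist())
```

```text
t 14.5167 p [0.5243 0.1209 0.0952] x [ 0.998 -0.062  0.005] z [ 0.005  0.002 -1.   ] yaw -3.57 pitch fwd 0.3 F [ 1.  -0.  -0.8] w 0.0554 63.8 q [-0.56  0.41  0.31  1.93 -0.17  0.82 -1.79]
[(177, 122, 148, 218)]
pred far [[174.9 122.5]
 [324.2 122.5]]
low board remains brown px in wrist [(90, 23, 25), (100, 22, 26), (110, 12, 118), (120, 13, 94), (130, 56, 73), (140, 16, 32), (150, 16, 37), (160, 17, 32), (170, 20, 34), (180, 17, 32), (190, 21, 36), (200, 23, 35), (210, 20, 33), (220, 25, 35), (230, 23, 34), (240, 21, 31), (250, 23, 33)]
[[0, 0, 512, 384, 195415], [310, 133, 10, 38, 60], [333, 188, 53, 18, 805], [205, 198, 23, 22, 100], [241, 201, 35, 27, 186]]
pred pane side corners [[203.8, 213.5], [265.3, 225.2], [275.1, 206.6], [217.4, 196.5]]
```

The pane is held level and centred. Next I'll work out the rows that swing it over the easel at a pitch of -40°, hovering off the slope.

```bash
cat >> h.py <<'E'
from scipy.spatial.transform import Slerp
def ori(pitch,yaw): # pitch>0: tool leans forward
    return R.from_euler('z',yaw,degrees=True)*R.from_euler('y',-pitch,degrees=True)*R.from_matrix(np.diag([1.,-1,-1]))
def plan(p0,r0,p1,r1,n):
    sl=Slerp([0,1],R.concatenate([r0,r1]));out=[]
    for i in range(n):
        a,b=sl(i/n),sl((i+1)/n);d=a.inv().apply((np.array(p1)-p0)/n)/.05;w=(a.inv()*b).as_rotvec()/np.radians(45)
        out.append(np.r_[d,w].round(3).tolist())
    return out
def show(o):
    for r in o: print(r)
YE=4.;E=np.array([np.cos(np.radians(YE)),np.sin(np.radians(YE)),0]);Z=np.array([0,0,1.])
N=np.sin(np.radians(40))*E+np.cos(np.radians(40))*Z;U=-np.cos(np.radians(40))*E+np.sin(np.radians(40))*Z
REST=np.array([.4623,-.094,.072])
E
python3 - <<'E'
from h import *
s,M=pose()
r1=ori(-40,YE);t=r1.apply([0,0,1]);c=REST+.03*N+.012*U
p1=c+.0385*t;print(t,c,p1)
show(plan(s['ee_pos'],R.from_matrix(M),p1,r1,8))
E
```

```text
t 14.6167 p [0.5222 0.1207 0.0919] x [ 0.998 -0.062  0.001] z [ 0.001  0.    -1.   ] yaw -3.55 pitch fwd 0.05 F [-0.5  0.7 -1.6] w 0.055 63.8 q [-0.56  0.41  0.31  1.94 -0.17  0.82 -1.79]
[-0.64122181 -0.0448386  -0.76604444] [ 0.47236651 -0.09329608  0.10269478] [ 0.44767947 -0.09502237  0.07320207]
[-0.153, 0.55, 0.046, -0.007, -0.111, -0.02]
[-0.157, 0.547, 0.063, -0.007, -0.111, -0.02]
[-0.159, 0.544, 0.08, -0.007, -0.111, -0.02]
[-0.16, 0.541, 0.097, -0.007, -0.111, -0.02]
[-0.159, 0.538, 0.114, -0.007, -0.111, -0.02]
[-0.157, 0.535, 0.131, -0.007, -0.111, -0.02]
[-0.153, 0.531, 0.148, -0.007, -0.111, -0.02]
[-0.148, 0.528, 0.164, -0.007, -0.111, -0.02]
```

Emit:
arm_command --steps '[[[-1, -0.153, 0.55, 0.046, -0.007, -0.111, -0.02], [-1, -0.157, 0.547, 0.063, -0.007, -0.111, -0.02], [-1, -0.159, 0.544, 0.08, -0.007, -0.111, -0.02], [-1, -0.16, 0.541, 0.097, -0.007, -0.111, -0.02], [-1, -0.159, 0.538, 0.114, -0.007, -0.111, -0.02], [-1, -0.157, 0.535, 0.131, -0.007, -0.111, -0.02], [-1, -0.153, 0.531, 0.148, -0.007, -0.111, -0.02], [-1, -0.148, 0.528, 0.164, -0.007, -0.111, -0.02]]]'

```text
time: 15.28
ee_pos: [0.4464, -0.0964, 0.0716]
orientation: [2.928, 0.102, -1.075]
ft_force: [-0.1, 0.1, -2.1]
grip_width: 0.0548
finger_force: 63.9
```

Emit:
arm_command --steps '[[[-1, 0, 0, 0, 0, 0, 0], [-1, 0, 0, 0, 0, 0, 0]]]'

```text
time: 15.45
ee_pos: [0.4458, -0.0965, 0.0701]
orientation: [2.928, 0.096, -1.075]
ft_force: [0.3, 0.7, -0.4]
grip_width: 0.0552
finger_force: 63.9
```

Run:
```python
from h import *
s,M=pose();p=s['ee_pos'];C=cam('wrist',s)
c=p-.0385*M[:,2];d=c-REST;print('pane c',c.round(4),'along N,U,lat',(d@N).round(4),(d@U).round(4),(d@np.cross(Z,E)).round(4))
w=get_image('wrist')[:,:,::-1];cv2.imwrite('pics/w10.png',w);cv2.imwrite('pics/s10.png',get_image('side')[:,:,::-1]);cv2.imwrite('pics/sc10.png',get_image('scene')[:,:,::-1])
g=cv2.cvtColor(w,cv2.COLOR_BGR2HSV)
# predicted ledge tip, face bottom, foot front corners in wrist view
L=np.cross(Z,E);F=REST-.003*N-.055*U
print('ledge tip L/R',proj(C,[F+.014*N+.027*L,F+.014*N-.027*L]).round(1).tolist(),'outer',proj(C,[F+.014*N-.007*U+k*.027*L for k in(1,-1)]).round(1).tolist())
print('pane lower corners',proj(C,[c+.055*M[:,0]+k*.029*M[:,1]-.003*M[:,2] for k in(1,-1)]).round(1).tolist())
wood=((g[...,0]>8)&(g[...,0]<20)&(g[...,1]>75)&(g[...,2]>30)).astype(np.uint8)
wood=cv2.morphologyEx(wood,cv2.MORPH_OPEN,np.ones((2,2)))
for r in range(60,150,4):
    cs=np.where(wood[r])[0]; print(r,(cs.min(),cs.max(),len(cs)) if len(cs) else None, end=' ; ')
```

```text
t 15.45 p [ 0.4458 -0.0965  0.0701] x [ 0.761  0.051 -0.647] z [-0.646 -0.041 -0.763] yaw 3.8 pitch fwd -40.25 F [ 0.3  0.7 -0.4] w 0.0552 63.9 q [-0.15  0.8   0.32  1.56 -0.09  1.51 -1.31]
pane c [ 0.4706 -0.0949  0.0995] along N,U,lat 0.0263 0.0114 -0.0015
ledge tip L/R [[183.5, 93.3], [309.4, 93.0]] outer [[182.6, 76.1], [310.1, 75.7]]
pane lower corners [[325.2, 123.0], [175.3, 123.0]]
60 (np.int64(202), np.int64(286), 85) ; 64 (np.int64(202), np.int64(285), 84) ; 68 (np.int64(201), np.int64(285), 85) ; 72 (np.int64(201), np.int64(286), 86) ; 76 (np.int64(180), np.int64(305), 126) ; 80 (np.int64(180), np.int64(304), 125) ; 84 (np.int64(180), np.int64(304), 125) ; 88 (np.int64(181), np.int64(304), 124) ; 92 (np.int64(194), np.int64(301), 104) ; 96 (np.int64(202), np.int64(285), 84) ; 100 (np.int64(202), np.int64(285), 84) ; 104 (np.int64(202), np.int64(285), 84) ; 108 (np.int64(203), np.int64(284), 82) ; 112 (np.int64(203), np.int64(284), 82) ; 116 (np.int64(203), np.int64(284), 82) ; 120 (np.int64(203), np.int64(284), 82) ; 124 None ; 128 None ; 132 None ; 136 None ; 140 None ; 144 None ; 148 None ;
```

The pane hovers in line with the easel. The ledge (columns 180–305) and rails (202–285) are centred about 3 mm to +y of the pane. I'll correct that, lower towards the face, then slide down to the ledge by feel.

Emit:
arm_command --steps '[[[-1, 0, -0.064, 0.1, 0, 0, 0], [-1, 0.06, 0, 0.16, 0, 0, 0], [-1, 0.06, 0, 0.16, 0, 0, 0], [-1, 0.04, 0, 0, 0, 0, 0], [-1, 0, 0, 0, 0, 0, 0], [-1, 0, 0, 0, 0, 0, 0]]]'

```text
time: 16.1
ee_pos: [0.4398, -0.0924, 0.0517]
orientation: [2.93, 0.101, -1.067]
ft_force: [-0.1, -0.9, -1.2]
grip_width: 0.0547
finger_force: 63.9
```

Emit:
arm_command --steps '[[[-1, 0, 0, 0.03, 0, 0, 0], [-1, 0, 0, 0, 0, 0, 0]]]'

```text
time: 16.27
ee_pos: [0.4388, -0.0926, 0.0506]
orientation: [2.93, 0.101, -1.066]
ft_force: [-0.4, 0.2, -0.9]
grip_width: 0.055
finger_force: 63.9
```

Run:
```python
from h import *
s,M=pose();p=s['ee_pos']
c=p-.0385*M[:,2];d=c-REST;print('pane c',c.round(4),'N,U,lat',(d@N).round(4),(d@U).round(4),(d@np.cross(Z,E)).round(4),'F tool',(M.T@s['ft_force']).round(2),'tq',(M.T@s['torque']).round(3))
```

```text
t 16.2667 p [ 0.4388 -0.0926  0.0506] x [ 0.764  0.053 -0.643] z [-0.641 -0.043 -0.766] yaw 3.98 pitch fwd -39.94 F [-0.4  0.2 -0.9] w 0.055 63.9 q [-0.16  0.81  0.31  1.59 -0.09  1.46 -1.32]
pane c [ 0.4635 -0.091   0.08  ] N,U,lat 0.0071 0.0041 0.0029 F tool [ 0.26 -0.2   0.89] tq [-0.028  0.813 -0.052]
```

Emit:
arm_command --steps '[[[-1, 0, 0, 0.06, 0, 0, 0], [-1, 0, 0, 0.04, 0, 0, 0], [-1, 0, 0, 0, 0, 0, 0]]]'

```text
time: 16.52
ee_pos: [0.4353, -0.0928, 0.0466]
orientation: [2.93, 0.101, -1.067]
ft_force: [0.3, -0.0, -0.7]
grip_width: 0.055
finger_force: 63.9
```

Emit:
arm_command --steps '[[[-1, 0, 0, 0.02, 0, 0, 0], [-1, 0, 0, 0, 0, 0, 0]]]'

```text
time: 16.68
ee_pos: [0.4353, -0.0928, 0.0464]
orientation: [2.93, 0.101, -1.066]
ft_force: [1.6, 0.9, 3.7]
grip_width: 0.0553
finger_force: 64.6
```

Emit:
arm_command --steps '[[[-1, 0, 0, 0.01, 0, 0, 0], [-1, 0, 0, 0, 0, 0, 0]]]'

```text
time: 16.85
ee_pos: [0.4353, -0.0928, 0.0463]
orientation: [2.93, 0.101, -1.065]
ft_force: [2.8, 0.3, 7.7]
grip_width: 0.0552
finger_force: 65.1
```

Emit:
arm_command --steps '[[[-1, 0, 0, -0.025, 0, 0, 0], [-1, 0.06, 0, 0, 0, 0, 0], [-1, 0, 0, 0, 0, 0, 0]]]'

```text
time: 17.1
ee_pos: [0.438, -0.0926, 0.0441]
orientation: [2.93, 0.101, -1.066]
ft_force: [2.7, 0.3, -0.7]
grip_width: 0.055
finger_force: 64.2
```

Emit:
arm_command --steps '[[[-1, 0.02, 0, 0, 0, 0, 0], [-1, 0, 0, 0, 0, 0, 0]]]'

```text
time: 17.27
ee_pos: [0.4385, -0.0926, 0.0437]
orientation: [2.93, 0.101, -1.067]
ft_force: [1.1, 0.8, 0.5]
grip_width: 0.0552
finger_force: 64.1
```

Emit:
arm_command --steps '[[[-1, 0.02, 0, 0, 0, 0, 0], [-1, 0, 0, 0, 0, 0, 0]]]'

```text
time: 17.43
ee_pos: [0.4386, -0.0925, 0.0437]
orientation: [2.929, 0.101, -1.069]
ft_force: [-1.5, -0.1, 5.9]
grip_width: 0.0551
finger_force: 64.4
```

```bash
cat > ch.py <<'E'
from h import *
s,M=pose();p=s['ee_pos']
c=p-.0385*M[:,2];d=c-REST;print('pane c',c.round(4),'N,U,lat',(d@N).round(4),(d@U).round(4),(d@np.cross(Z,E)).round(4),'F tool',(M.T@s['ft_force']).round(2))
E
python3 ch.py
```

```text
t 17.4333 p [ 0.4386 -0.0925  0.0437] x [ 0.763  0.053 -0.644] z [-0.643 -0.043 -0.765] yaw 3.98 pitch fwd -40.04 F [-1.5 -0.1  5.9] w 0.0551 64.4 q [-0.16  0.82  0.31  1.59 -0.09  1.45 -1.32]
pane c [ 0.4634 -0.0909  0.0731] N,U,lat 0.0017 -0.0003 0.003 F tool [-4.95  0.01 -3.52]
```

The pane has touched both the face and the ledge (tool Fx -5 N, Fz -3.5 N), about 2 mm from the rest point. Releasing.

Emit:
arm_command --steps '[[[0.4, 0, 0, 0, 0, 0, 0], [0.8, 0, 0, 0, 0, 0, 0], [0.8, 0, 0, 0, 0, 0, 0], [0.8, 0, 0, 0, 0, 0, 0], [0.8, 0, 0, 0, 0, 0, 0], [0.8, 0, 0, -0.2, 0, 0, 0], [0.8, 0, 0, -0.4, 0, 0, 0], [0.8, 0, 0, -0.4, 0, 0, 0]]]'

```text
time: 18.1
ee_pos: [0.4715, -0.0902, 0.0825]
orientation: [2.929, 0.101, -1.069]
ft_force: [0.0, -0.4, -0.9]
grip_width: 0.0766
finger_force: 0.0
```

Emit:
arm_command --steps '[[[0.8, 0, 0, -0.6, 0, 0, 0], [0.8, 0, 0, -0.4, 0, 0, 0], [0.8, 0, 0, 0, 0, 0, 0], [0.8, 0, 0, 0, 0, 0, 0]]]'

```text
time: 18.43
ee_pos: [0.5045, -0.0883, 0.1205]
orientation: [2.931, 0.101, -1.063]
ft_force: [0.0, 0.4, -0.9]
grip_width: 0.0771
finger_force: 0.0
```

Run:
```python
from h import *
s,M=pose();C=cam('wrist',s)
w=get_image('wrist')[:,:,::-1];cv2.imwrite('pics/w11.png',w);b=get_image('side')[:,:,::-1];cv2.imwrite('pics/s11.png',b)
L=np.cross(Z,E);c=REST+.003*L+.0015*N
print('pred pane corners',proj(C,[c+a*.055*U+k*.029*L+.003*N for a,k in((-1,1),(-1,-1),(1,-1),(1,1))]).round(1).tolist())
g=cv2.cvtColor(w,cv2.COLOR_BGR2HSV);gr=((g[...,0]>32)&(g[...,0]<95)&(g[...,1]>45)).astype(np.uint8)
n,l,st,ce=cv2.connectedComponentsWithStats(gr);print([x.tolist() for x in st if x[4]>25])
for r in range(110,280,15):
    cs=np.where(gr[r,120:390])[0]+120;print(r,(cs.min(),cs.max()) if len(cs) else None,end=';')
S=cam('side');gs=cv2.cvtColor(b,cv2.COLOR_BGR2HSV);gg=((gs[...,0]>40)&(gs[...,0]<95)&(gs[...,1]>50)).astype(np.uint8)
n,l,st,ce=cv2.connectedComponentsWithStats(gg);print([x.tolist() for x in st if x[4]>15])
print('pred side',proj(S,[c+a*.055*U+k*.029*L for a,k in((-1,1),(-1,-1),(1,-1),(1,1))]).round(1).tolist())
```

```text
t 18.4333 p [ 0.5045 -0.0883  0.1205] x [ 0.766  0.053 -0.641] z [-0.64  -0.043 -0.767] yaw 4.0 pitch fwd -39.82 F [ 0.   0.4 -0.9] w 0.0771 0.0 q [-0.15  0.82  0.33  1.36 -0.09  1.68 -1.32]
pred pane corners [[206.8, 115.5], [292.8, 115.5], [288.1, 264.2], [211.5, 264.1]]
[[0, 0, 512, 384, 187901], [208, 115, 85, 149, 2315], [464, 156, 48, 127, 1244], [301, 186, 65, 60, 3255]]
110 None;125 (np.int64(208), np.int64(292));140 (np.int64(209), np.int64(291));155 (np.int64(209), np.int64(291));170 (np.int64(210), np.int64(290));185 (np.int64(210), np.int64(290));200 (np.int64(211), np.int64(363));215 (np.int64(211), np.int64(359));230 (np.int64(212), np.int64(355));245 (np.int64(212), np.int64(312));260 (np.int64(212), np.int64(288));275 None;[[0, 0, 512, 384, 195234], [274, 128, 51, 78, 361], [333, 188, 53, 18, 828]]
pred side [[273.6, 203.8], [277.3, 190.8], [315.1, 167.3], [313.6, 179.7]]
```

The pane rests exactly where predicted: columns 208–292 and rows 115–264, matching the model within 2 px. Next is the regrasp at pitch +15°, 22 mm above the pane's centre.

```bash
cat >> h.py <<'E'
L=np.cross(Z,E);PC=REST+.003*L+.0015*N
E
python3 - <<'E'
from h import *
s,M=pose()
r1=ori(15,YE);t=r1.apply([0,0,1]);G=PC+.022*U;Tg=G+.0498*t;Tp=Tg-.07*t
print('grasp',Tg.round(4),'pre',Tp.round(4),t.round(3))
show(plan(s['ee_pos'],R.from_matrix(M),Tp,r1,8))
E
```

```text
t 18.5333 p [ 0.5027 -0.0882  0.1195] x [ 0.763  0.053 -0.644] z [-0.642 -0.042 -0.765] yaw 3.99 pitch fwd -40.02 F [ 0.2 -0.1  0.6] w 0.077 0.0 q [-0.15  0.82  0.33  1.36 -0.09  1.68 -1.32]
grasp [ 0.4591 -0.0912  0.0392] pre [ 0.441  -0.0925  0.1068] [ 0.258  0.018 -0.966]
[-0.098, 0.0, 0.124, -0.0, 0.153, -0.0]
[-0.112, 0.0, 0.111, -0.0, 0.153, -0.0]
[-0.124, 0.0, 0.097, -0.0, 0.153, -0.0]
[-0.135, 0.0, 0.081, -0.0, 0.153, -0.0]
[-0.144, 0.0, 0.065, -0.0, 0.153, -0.0]
[-0.151, 0.0, 0.047, -0.0, 0.153, -0.0]
[-0.155, -0.0, 0.028, -0.0, 0.153, -0.0]
[-0.157, -0.0, 0.01, -0.0, 0.153, -0.0]
```

Emit:
arm_command --steps '[[[0.8, -0.098, 0, 0.124, 0, 0.153, 0], [0.8, -0.112, 0, 0.111, 0, 0.153, 0], [0.8, -0.124, 0, 0.097, 0, 0.153, 0], [0.8, -0.135, 0, 0.081, 0, 0.153, 0], [0.8, -0.144, 0, 0.065, 0, 0.153, 0], [0.8, -0.151, 0, 0.047, 0, 0.153, 0], [0.8, -0.155, 0, 0.028, 0, 0.153, 0], [0.8, -0.157, 0, 0.01, 0, 0.153, 0]]]'

```text
time: 19.2
ee_pos: [0.4403, -0.0926, 0.1074]
orientation: [-3.102, -0.105, -0.419]
ft_force: [1.1, 1.4, -0.1]
grip_width: 0.0767
finger_force: 0.0
```

Emit:
arm_command --steps '[[[0.8, 0, 0, 0, 0, 0, 0], [0.8, 0, 0, 0, 0, 0, 0]]]'

```text
time: 19.37
ee_pos: [0.4354, -0.0921, 0.105]
orientation: [-3.102, -0.102, -0.401]
ft_force: [1.2, -0.7, 0.9]
grip_width: 0.0769
finger_force: 0.0
```

Run:
```python
from h import *
s,M=pose();t=M[:,2];p=s['ee_pos'];C=cam('wrist',s)
G=PC+.022*U;Tg=G+.0498*t;print('to grasp, tool units',mv(Tg,M,p))
w=get_image('wrist')[:,:,::-1];cv2.imwrite('pics/w12.png',w)
g=cv2.cvtColor(w,cv2.COLOR_BGR2HSV);gr=((g[...,0]>32)&(g[...,0]<95)&(g[...,1]>45)).astype(np.uint8)
for r in range(60,300,15):
    cs=np.where(gr[r,120:390])[0]+120;print(r,(cs.min(),cs.max()) if len(cs) else None,end=';')
print('pred pane corners',proj(C,[PC+a*.055*U+k*.029*L+.003*N for a,k in((-1,1),(-1,-1),(1,-1),(1,1))]).round(1).tolist())
```

```text
t 19.3667 p [ 0.4354 -0.0921  0.105 ] x [0.965 0.063 0.255] z [ 0.254  0.021 -0.967] yaw 3.75 pitch fwd 14.71 F [ 1.2 -0.7  0.9] w 0.0769 0.0 q [-0.1   0.13  0.26  2.34 -0.23  0.43 -1.15]
to grasp, tool units [0.12  0.017 1.394]
60 None;75 None;90 None;105 None;120 (np.int64(213), np.int64(290));135 (np.int64(211), np.int64(292));150 (np.int64(209), np.int64(294));165 (np.int64(208), np.int64(295));180 (np.int64(206), np.int64(297));195 (np.int64(204), np.int64(299));210 (np.int64(203), np.int64(301));225 (np.int64(201), np.int64(303));240 (np.int64(199), np.int64(305));255 None;270 (np.int64(345), np.int64(345));285 (np.int64(361), np.int64(364));pred pane corners [[211.8, 115.6], [290.3, 115.3], [306.1, 244.5], [197.3, 244.8]]
```

Emit:
arm_command --steps '[[[0.8, 0.06, 0.01, 0.4, 0, 0, 0], [0.8, 0.06, 0.007, 0.5, 0, 0, 0], [0.8, 0, 0, 0.494, 0, 0, 0], [0.8, 0, 0, 0, 0, 0, 0], [0.8, 0, 0, 0, 0, 0, 0]]]'

```text
time: 19.83
ee_pos: [0.4657, -0.0914, 0.0404]
orientation: [-3.102, -0.106, -0.405]
ft_force: [0.1, -1.1, 1.1]
grip_width: 0.0767
finger_force: 0.0
```

Run:
```python
from h import *
s,M=pose();t=M[:,2];p=s['ee_pos']
tip=p-.0378*t;d=tip-PC;print('tip rel pane: U',d@U,'N',d@N,'L',d@L)
```

```text
t 19.8333 p [ 0.4657 -0.0914  0.0404] x [0.964 0.066 0.257] z [ 0.256  0.02  -0.966] yaw 3.89 pitch fwd 14.84 F [ 0.1 -1.1  1.1] w 0.0767 0.0 q [ 0.01  0.31  0.15  2.35 -0.4   0.25 -0.98]
tip rel pane: U 0.007843265969064837 N -0.0016450958578985582 L -0.0007046581267654594
```

Emit:
arm_command --steps '[[[0.8, -0.13, 0, 0.03, 0, 0, 0], [0.8, 0, 0, 0, 0, 0, 0], [0.8, 0, 0, 0, 0, 0, 0]]]'

```text
time: 20.08
ee_pos: [0.4597, -0.092, 0.0391]
orientation: [-3.102, -0.105, -0.412]
ft_force: [-0.6, -0.1, -0.2]
grip_width: 0.0767
finger_force: 0.0
```

Run:
```python
from h import *
s,M=pose();t=M[:,2];p=s['ee_pos']
tip=p-.0378*t;d=tip-PC;print('tip rel pane: U',d@U,'N',d@N,'L',d@L)
```

```text
t 20.0833 p [ 0.4597 -0.092   0.0391] x [0.963 0.065 0.261] z [ 0.26   0.019 -0.965] yaw 3.88 pitch fwd 15.09 F [-0.6 -0.1 -0.2] w 0.0767 0.0 q [ 0.02  0.3   0.13  2.36 -0.42  0.24 -0.97]
tip rel pane: U 0.011755502009953206 N -0.006620453883397156 L -0.0008356010361016467
```

Emit:
arm_command --steps '[[[-1, 0, 0, 0, 0, 0, 0], [-1, 0, 0, 0, 0, 0, 0], [-1, 0, 0, 0, 0, 0, 0], [-1, 0, 0, 0, 0, 0, 0], [-1, 0, 0, 0, 0, 0, 0]]]'

```text
time: 20.5
ee_pos: [0.4603, -0.0918, 0.0393]
orientation: [-3.102, -0.105, -0.413]
ft_force: [-4.5, 0.4, 14.6]
grip_width: 0.057
finger_force: 60.3
```

Run:
```python
from h import *
s,M=pose();print((M.T@s['ft_force']).round(1))
```

```text
t 20.5 p [ 0.4603 -0.0918  0.0393] x [0.963 0.065 0.262] z [ 0.261  0.02  -0.965] yaw 3.88 pitch fwd 15.13 F [-4.5  0.4 14.6] w 0.057 60.3 q [ 0.02  0.3   0.13  2.36 -0.42  0.24 -0.97]
[ -0.4  -0.7 -15.3]
```

Emit:
arm_command --steps '[[[-1, 0.02, 0, -0.077, 0, 0, 0], [-1, 0.05, 0, -0.19, 0, 0, 0], [-1, 0.1, 0, -0.38, 0, 0, 0], [-1, 0.13, 0, -0.5, 0, 0, 0], [-1, 0.13, 0, -0.5, 0, 0, 0], [-1, 0, 0, 0, 0, 0, 0], [-1, 0, 0, 0, 0, 0, 0]]]'

```text
time: 21.08
ee_pos: [0.4603, -0.0919, 0.125]
orientation: [-3.101, -0.107, -0.416]
ft_force: [-1.0, -0.0, -1.4]
grip_width: 0.0566
finger_force: 64.2
```

```bash
cat > pane.py <<'E'
from h import *
s,M=pose();p=s['ee_pos'];C=cam('wrist',s);S=cam('side')
w=get_image('wrist')[:,:,::-1];b=get_image('side')[:,:,::-1]
import time;cv2.imwrite('pics/w_%d.png'%(s['time']*100),w);cv2.imwrite('pics/s_%d.png'%(s['time']*100),b)
# pane in tool frame as at grasp: (TCP then, orientation then)
M0=R.from_rotvec([-3.102,-.105,-.413]).as_matrix();p0=np.array([.4603,-.0918,.0393])
loc=lambda X:M0.T@(X-p0)
cor=[PC+a*.055*U+k*.029*L+.003*N for a,k in((-1,1),(-1,-1),(1,-1),(1,1))]
W=[p+M@loc(X) for X in cor]
print('pred wrist',proj(C,W).round(1).tolist(),'pred side',proj(S,W).round(1).tolist())
print('pane centre',(p+M@loc(PC)).round(4),'U dir',(M@M0.T@U).round(3))
g=cv2.cvtColor(w,cv2.COLOR_BGR2HSV);gr=((g[...,0]>32)&(g[...,0]<95)&(g[...,1]>45)).astype(np.uint8)
for r in range(45,300,15):
    cs=np.where(gr[r,150:350])[0]+150;print(r,(int(cs.min()),int(cs.max())) if len(cs) else None,end=';')
gs=cv2.cvtColor(b,cv2.COLOR_BGR2HSV);gg=((gs[...,0]>40)&(gs[...,0]<95)&(gs[...,1]>50)).astype(np.uint8)
n,l,st,ce=cv2.connectedComponentsWithStats(gg);print('\nside',[x.tolist() for x in st[1:] if x[4]>15])
E
python3 pane.py
```

```text
t 21.0833 p [ 0.4603 -0.0919  0.125 ] x [0.962 0.066 0.264] z [ 0.263  0.02  -0.965] yaw 3.94 pitch fwd 15.24 F [-1.  -0.  -1.4] w 0.0566 64.2 q [-0.16  0.13  0.32  2.28 -0.21  0.49 -1.17]
pred wrist [[195.8, 135.0], [301.6, 134.7], [333.4, 346.9], [163.2, 347.1]] pred side [[273.5, 169.0], [277.3, 157.3], [317.4, 130.4], [315.9, 141.1]]
pane centre [ 0.463  -0.091   0.1588] U dir [-0.765 -0.054  0.641]
45 None;60 None;75 None;90 None;105 None;120 None;135 None;150 (196, 303);165 (193, 305);180 (191, 308);195 (189, 310);210 (187, 313);225 (184, 315);240 (183, 317);255 (181, 319);270 (179, 321);285 (168, 334);
side [[310, 128, 15, 43, 121], [275, 144, 26, 28, 122], [333, 188, 53, 18, 829]]
```

```bash
cat > ang.py <<'E'
# find droop angle of pane in grip: rotate model about grip line through G, compare lower edge row (wrist) and side corners
exec(open('pane.py').read())
row=next(r for r in range(100,200) if gr[r,225:275].sum()>25);cs=np.where(gr[row+3,150:350])[0]+150
print('lower edge row',row,'cols',cs.min(),cs.max())
ys,xs=np.where((gg>0)&(np.arange(512)[None]<303)&(np.arange(384)[:,None]<185));print('side lower-left pts: minx',xs.min(),ys[xs==xs.min()],'maxy',ys.max(),xs[ys==ys.max()])
G=PC+.022*U
for a in range(-4,17,2):
    q=R.from_rotvec(-np.radians(a)*L*-1)  # + = lower end droops
    W=[p+M@loc(G+q.apply(X-G)) for X in cor];pw=proj(C,W);ps=proj(S,[w_ for w_ in W]);print(a,'wrist',pw[0].round(1),pw[1].round(1),'side',ps[0].round(1),ps[3].round(1),'elev',np.degrees(np.arcsin((M@M0.T@q.apply(U))[2])).round(1))
E
python3 ang.py
```

```text
t 21.1833 p [ 0.4587 -0.0917  0.123 ] x [0.963 0.066 0.26 ] z [ 0.259  0.02  -0.966] yaw 3.91 pitch fwd 15.01 F [-0.1  1.  -0.7] w 0.057 64.1 q [-0.16  0.13  0.32  2.28 -0.21  0.49 -1.17]
pred wrist [[195.8, 135.0], [301.6, 134.7], [333.4, 346.9], [163.2, 347.1]] pred side [[274.2, 170.1], [278.0, 158.3], [317.9, 131.3], [316.5, 142.0]]
pane centre [ 0.4615 -0.0909  0.1568] U dir [-0.763 -0.054  0.644]
45 None;60 None;75 None;90 None;105 None;120 None;135 None;150 (196, 303);165 (193, 305);180 (191, 308);195 (189, 310);210 (186, 312);225 (184, 315);240 (183, 317);255 (180, 319);270 (179, 326);285 (175, 324);
side [[319, 128, 6, 21, 34], [310, 137, 9, 34, 83], [276, 145, 25, 28, 134], [333, 188, 54, 18, 830]]
lower edge row 136 cols 197 301
side lower-left pts: minx 191 [14] maxy 172 [276]
-4 wrist [194.5 127.7] [302.8 127.5] side [272.7 168.1] [317.2 142.9] elev 36.1
-2 wrist [195.2 131.3] [302.2 131.1] side [273.4 169.1] [316.9 142.5] elev 38.1
0 wrist [195.8 135. ] [301.6 134.7] side [274.2 170.1] [316.5 142. ] elev 40.1
2 wrist [196.4 138.6] [301.  138.4] side [274.9 171. ] [316.1 141.6] elev 42.1
4 wrist [197.  142.4] [300.5 142.1] side [275.7 171.9] [315.7 141.3] elev 44.1
6 wrist [197.5 146.1] [300.  145.9] side [276.6 172.8] [315.3 140.9] elev 46.1
8 wrist [198.1 149.9] [299.5 149.6] side [277.4 173.7] [314.8 140.5] elev 48.1
10 wrist [198.5 153.7] [299.1 153.4] side [278.3 174.5] [314.4 140.2] elev 50.1
12 wrist [199.  157.5] [298.6 157.3] side [279.2 175.3] [313.9 139.8] elev 52.1
14 wrist [199.4 161.3] [298.2 161.1] side [280.2 176.1] [313.4 139.5] elev 54.1
16 wrist [199.9 165.2] [297.9 165. ] side [281.2 176.8] [313.  139.2] elev 56.1
```

The pane is held with only about 1° of droop. Planning the turn to upright over the far gap.

```bash
cat > rk.py <<'E'
from h import *
M0=R.from_rotvec([-3.102,-.105,-.413]).as_matrix();p0=np.array([.4603,-.0918,.0393])
dr=R.from_rotvec(np.radians(1)*L);G=PC+.022*U
cl=M0.T@(G+dr.apply(PC-G)-p0);Ul,Ll,Nl=[M0.T@dr.apply(v) for v in(U,L,N)]
a=np.radians(-9.2);RX=np.array([np.cos(a),np.sin(a),0]);RY=np.array([-RX[1],RX[0],0])
RO=np.array([.46455,-.3149,0])
M1=np.c_[RX,RY,Z]@np.c_[Nl,Ll,Ul].T
def tgt(x,y,z): return RO+x*RX+y*RY+z*Z-M1@cl
E
python3 - <<'E'
from rk import *
s,M=pose()
p1=tgt(.022,0,.16);print(p1,np.linalg.norm(p1-s['ee_pos']))
print(np.linalg.det(M1))
show(plan(s['ee_pos'],R.from_matrix(M),p1,R.from_matrix(M1),10))
E
```

```text
t 21.2833 p [ 0.4583 -0.0919  0.1223] x [0.964 0.066 0.258] z [ 0.257  0.019 -0.966] yaw 3.89 pitch fwd 14.92 F [-1.3 -0.1 -1.9] w 0.0563 64.1 q [-0.16  0.13  0.32  2.28 -0.21  0.49 -1.17]
[ 0.45950484 -0.31475739  0.13991396] 0.22351294414552586
0.9999999999999994
[-0.018, 0.445, -0.042, 0.005, -0.108, 0.03]
[-0.011, 0.445, -0.042, 0.005, -0.108, 0.03]
[-0.004, 0.445, -0.043, 0.005, -0.108, 0.03]
[0.003, 0.445, -0.045, 0.005, -0.108, 0.03]
[0.009, 0.444, -0.047, 0.005, -0.108, 0.03]
[0.016, 0.444, -0.05, 0.005, -0.108, 0.03]
[0.022, 0.443, -0.053, 0.005, -0.108, 0.03]
[0.028, 0.443, -0.057, 0.005, -0.108, 0.03]
[0.033, 0.442, -0.061, 0.005, -0.108, 0.03]
[0.038, 0.441, -0.066, 0.005, -0.108, 0.03]
```

Emit:
arm_command --steps '[[[-1, 0.103, 0, -0.386, 0, 0, 0], [-1, -0.018, 0.445, -0.042, 0.005, -0.108, 0.03], [-1, -0.011, 0.445, -0.042, 0.005, -0.108, 0.03], [-1, -0.004, 0.445, -0.043, 0.005, -0.108, 0.03], [-1, 0.003, 0.445, -0.045, 0.005, -0.108, 0.03], [-1, 0.009, 0.444, -0.047, 0.005, -0.108, 0.03], [-1, 0.016, 0.444, -0.05, 0.005, -0.108, 0.03]]]'

```text
time: 21.87
ee_pos: [0.4597, -0.2266, 0.1531]
orientation: [-3.079, 0.106, 0.391]
ft_force: [0.7, 0.2, -1.2]
grip_width: 0.057
finger_force: 64.4
```

Emit:
arm_command --steps '[[[-1, 0.022, 0.443, -0.053, 0.005, -0.108, 0.03], [-1, 0.028, 0.443, -0.057, 0.005, -0.108, 0.03], [-1, 0.033, 0.442, -0.061, 0.005, -0.108, 0.03], [-1, 0.038, 0.441, -0.066, 0.005, -0.108, 0.03], [-1, 0, 0, 0, 0, 0, 0], [-1, 0, 0, 0, 0, 0, 0], [-1, 0, 0, 0, 0, 0, 0]]]'

```text
time: 22.45
ee_pos: [0.46, -0.3147, 0.1592]
orientation: [-2.948, 0.24, 0.896]
ft_force: [-0.3, 0.7, -1.7]
grip_width: 0.0564
finger_force: 64.4
```

```bash
cat > rchk.py <<'E'
from rk import *
s,M=pose();p=s['ee_pos']
c=p+M@cl;d=c-RO;print('pane in rack x,y,z',(d@RX).round(4),(d@RY).round(4),d[2].round(4),'U',(M@Ul).round(3),'N in rack',[(M@Nl@v).round(3) for v in(RX,RY,Z)])
print('F rack',[(s['ft_force']@v).round(1) for v in(RX,RY,Z)])
def tu(x,y,z): return mv(RO+x*RX+y*RY+z*Z-M@cl,M,p)
w3=(R.from_matrix(M).inv()*R.from_matrix(M1)).as_rotvec()/np.radians(45);print('rot fix',w3.round(3))
E
python3 - <<'E'
exec(open('rchk.py').read())
w=get_image('wrist')[:,:,::-1];cv2.imwrite('pics/w14.png',w);b=get_image('scene')[:,:,::-1];cv2.imwrite('pics/sc14.png',b);sd=get_image('side')[:,:,::-1];cv2.imwrite('pics/s14.png',sd)
for n,im in(('scene',b),('side',sd)):
    C=cam(n);W=[c+u_*.055*M@Ul+k*.029*M@Ll for u_,k in((-1,1),(-1,-1),(1,-1),(1,1))]
    print(n,'pred',proj(C,W).round(1).tolist())
    g=cv2.cvtColor(im,cv2.COLOR_BGR2HSV);gg=((g[...,0]>40)&(g[...,0]<95)&(g[...,1]>50)).astype(np.uint8)
    k,l,st,ce=cv2.connectedComponentsWithStats(gg);print([x.tolist() for x in st[1:] if x[4]>12])
print(tu(.022,0,.069))
E
```

```text
t 22.45 p [ 0.46   -0.3147  0.1592] x [ 0.82  -0.134 -0.557] z [-0.549  0.093 -0.831] yaw -9.26 pitch fwd -33.46 F [-0.3  0.7 -1.7] w 0.0564 64.4 q [ 0.14  0.79  0.51  1.31 -0.11  1.66 -1.1 ]
pane in rack x,y,z 0.0225 -0.0 0.1793 U [-0.    -0.004  1.   ] N in rack [np.float64(1.0), np.float64(-0.001), np.float64(-0.0)]
F rack [np.float64(-0.4), np.float64(0.6), np.float64(-1.7)]
rot fix [-0.004  0.     0.002]
scene pred [[147.6, 258.0], [121.8, 277.9], [100.4, 255.5], [130.7, 233.5]]
[[374, 5, 97, 94, 3735]]
side pred [[297.6, 130.8], [304.4, 123.6], [306.9, 83.4], [299.9, 89.1]]
[[298, 85, 11, 46, 145], [310, 128, 15, 43, 110], [333, 188, 53, 18, 827]]
[1.22  0.007 1.837]
```

Run:
```python
exec(open('rchk.py').read())
sd=cv2.imread('pics/s14.png');w=cv2.imread('pics/w14.png')
S=cam('side')
for x in(-.022,):
    print('pred fixed pane side',proj(S,[RO+x*RX+y*RY+z*Z for y,z in((.029,.014),(-.029,.014),(-.029,.124),(.029,.124))]).round(1).tolist())
g=cv2.cvtColor(sd,cv2.COLOR_BGR2HSV);gg=((g[...,0]>40)&(g[...,0]<95)&(g[...,1]>50))
for r in range(128,172,6): xs=np.where(gg[r,308:327])[0]+308;print(r,xs.tolist())
print('rack foot pred side',proj(S,[RO+x*RX+y*RY+.014*Z for x,y in((.05,.032),(-.05,.032),(.05,-.032))]).round(1).tolist())
print('dowel tops pred',proj(S,[RO+x*RX+.012*RY+.074*Z for x in(-.011,.011,.033)]).round(1).tolist())
gs=cv2.cvtColor(cv2.imread('pics/side0.png'),cv2.COLOR_BGR2GRAY)
for r in (146,150,154,158): print(r,gs[r,290:326].tolist())
print(tu(.022,0,.139))
```

```text
t 22.6 p [ 0.4604 -0.3143  0.1616] x [ 0.822 -0.133 -0.554] z [-0.546  0.092 -0.833] yaw -9.21 pitch fwd -33.27 F [-0.1 -0.1 -0.6] w 0.0567 64.4 q [ 0.14  0.79  0.51  1.31 -0.11  1.66 -1.1 ]
pane in rack x,y,z 0.0228 0.0006 0.1818 U [-0.004 -0.003  1.   ] N in rack [np.float64(1.0), np.float64(0.0), np.float64(0.003)]
F rack [np.float64(-0.1), np.float64(-0.1), np.float64(-0.6)]
rot fix [-0.003 -0.004  0.003]
pred fixed pane side [[311.0, 171.0], [316.9, 162.3], [320.0, 126.0], [313.9, 133.5]]
128 [323, 324]
134 [318, 319, 322]
140 [317, 321]
146 [315, 316, 320]
152 [314, 315]
158 [312, 313]
164 [311, 312]
170 [310, 311]
rack foot pred side [[286.0, 166.7], [320.6, 173.4], [293.5, 157.5]]
dowel tops pred [[310.4, 147.9], [302.7, 146.6], [295.0, 145.3]]
146 [149, 148, 147, 148, 131, 108, 111, 98, 82, 95, 136, 148, 144, 141, 128, 93, 79, 134, 151, 150, 150, 149, 120, 88, 68, 65, 64, 99, 98, 76, 64, 86, 130, 143, 146, 147]
150 [150, 151, 148, 149, 111, 82, 97, 86, 78, 111, 142, 148, 107, 79, 98, 88, 89, 134, 149, 132, 94, 78, 85, 76, 68, 63, 90, 92, 75, 78, 69, 77, 131, 146, 145, 146]
154 [148, 148, 149, 148, 112, 83, 91, 86, 80, 132, 149, 130, 95, 87, 91, 85, 116, 143, 147, 116, 87, 80, 76, 67, 68, 78, 101, 77, 68, 61, 72, 86, 132, 146, 145, 142]
158 [152, 151, 150, 145, 103, 77, 110, 93, 85, 131, 146, 122, 90, 100, 87, 79, 133, 147, 146, 109, 79, 79, 70, 63, 72, 101, 90, 70, 73, 69, 77, 111, 139, 145, 147, 144]
[0.461 0.014 0.72 ]
```

Everything agrees within 1 px: the dowel tops at columns 295/303/310 and the fixed pane's foot at 311. Lowering into the far gap.

Emit:
arm_command --steps '[[[-1, 0.23, 0.007, 0.36, -0.003, 0, 0.003], [-1, 0.23, 0.007, 0.36, 0, 0, 0], [-1, 0, 0, 0, 0, 0, 0], [-1, 0, 0, 0, 0, 0, 0], [-1, 0, 0, 0, 0, 0, 0]]]'

```text
time: 23.02
ee_pos: [0.4597, -0.3155, 0.1196]
orientation: [-2.954, 0.243, 0.894]
ft_force: [0.0, -0.9, -0.9]
grip_width: 0.0563
finger_force: 64.4
```

Run:
```python
exec(open('rchk.py').read())
print(tu(.022,0,.085),tu(.022,0,.072))
```

```text
t 23.0167 p [ 0.4597 -0.3155  0.1196] x [ 0.821 -0.136 -0.554] z [-0.547  0.089 -0.832] yaw -9.43 pitch fwd -33.32 F [ 0.  -0.9 -0.9] w 0.0563 64.4 q [ 0.14  0.82  0.5   1.35 -0.12  1.59 -1.1 ]
pane in rack x,y,z 0.0223 -0.0007 0.1398 U [-0.003  0.001  1.   ] N in rack [np.float64(1.0), np.float64(-0.001), np.float64(0.003)]
F rack [np.float64(0.2), np.float64(-0.9), np.float64(-0.9)]
rot fix [ 0.001 -0.004 -0.001]
[ 0.603 -0.016  0.916] [ 0.747 -0.017  1.132]
```

Emit:
arm_command --steps '[[[-1, 0.2, -0.005, 0.305, 0, 0, 0], [-1, 0.2, -0.005, 0.305, 0, 0, 0], [-1, 0.2, -0.005, 0.305, 0, 0, 0], [-1, 0, 0, 0, 0, 0, 0], [-1, 0, 0, 0, 0, 0, 0]]]'

```text
time: 23.43
ee_pos: [0.4591, -0.3148, 0.0642]
orientation: [-2.953, 0.243, 0.897]
ft_force: [0.2, -0.9, -0.2]
grip_width: 0.0565
finger_force: 64.4
```

Run:
```python
exec(open('rchk.py').read())
print(tu(.022,0,.071),tu(.022,0,.069))
```

```text
t 23.4333 p [ 0.4591 -0.3148  0.0642] x [ 0.82  -0.136 -0.556] z [-0.549  0.09  -0.831] yaw -9.44 pitch fwd -33.43 F [ 0.2 -0.9 -0.2] w 0.0565 64.4 q [ 0.15  0.88  0.48  1.38 -0.14  1.5  -1.11]
pane in rack x,y,z 0.0216 -0.0001 0.0843 U [-0.001  0.001  1.   ] N in rack [np.float64(1.0), np.float64(-0.001), np.float64(0.001)]
F rack [np.float64(0.4), np.float64(-0.9), np.float64(-0.2)]
rot fix [ 0.    -0.001 -0.002]
[ 0.155 -0.003  0.217] [ 0.177 -0.003  0.25 ]
```

Emit:
arm_command --steps '[[[-1, 0.075, 0, 0.11, 0, 0, 0], [-1, 0.075, 0, 0.107, 0, 0, 0], [-1, 0, 0, 0, 0, 0, 0], [-1, 0, 0, 0, 0, 0, 0]]]'

```text
time: 23.77
ee_pos: [0.46, -0.3151, 0.0511]
orientation: [-2.954, 0.243, 0.894]
ft_force: [1.2, 1.3, 4.4]
grip_width: 0.0564
finger_force: 64.6
```

Emit:
arm_command --steps '[[[-1, 0.011, 0, 0.017, 0, 0, 0], [-1, 0, 0, 0, 0, 0, 0]]]'

```text
time: 23.93
ee_pos: [0.46, -0.315, 0.051]
orientation: [-2.953, 0.243, 0.894]
ft_force: [2.3, 2.2, 11.0]
grip_width: 0.0565
finger_force: 65.0
```

Emit:
arm_command --steps '[[[-1, 0.011, 0, 0.017, 0, 0, 0], [-1, 0, 0, 0, 0, 0, 0]]]'

```text
time: 24.1
ee_pos: [0.46, -0.3152, 0.0509]
orientation: [-2.954, 0.243, 0.894]
ft_force: [1.4, 2.5, 19.2]
grip_width: 0.0567
finger_force: 65.6
```

```bash
python3 rchk.py
```

```text
t 24.1 p [ 0.46   -0.3152  0.0509] x [ 0.821 -0.137 -0.555] z [-0.547  0.089 -0.832] yaw -9.45 pitch fwd -33.33 F [ 1.4  2.5 19.2] w 0.0567 65.6 q [ 0.15  0.89  0.48  1.39 -0.15  1.48 -1.11]
pane in rack x,y,z 0.0225 -0.0003 0.0711 U [-0.002  0.001  1.   ] N in rack [np.float64(1.0), np.float64(-0.001), np.float64(0.003)]
F rack [np.float64(1.0), np.float64(2.7), np.float64(19.2)]
rot fix [ 0.    -0.003 -0.002]
```

The pane has landed on the foot (19 N up) at rack x=22.5 mm, y≈0, upright. I'll ease off and release.

Emit:
arm_command --steps '[[[-1, -0.02, 0, -0.03, 0, 0, 0], [0.2, 0, 0, 0, 0, 0, 0], [0.8, 0, 0, 0, 0, 0, 0], [0.8, 0, 0, 0, 0, 0, 0], [0.8, 0, 0, 0, 0, 0, 0], [0.8, 0, 0, 0, 0, 0, 0], [0.8, 0, 0, -0.3, 0, 0, 0], [0.8, 0, 0, -0.5, 0, 0, 0]]]'

```text
time: 24.77
ee_pos: [0.4791, -0.3176, 0.0818]
orientation: [-2.948, 0.244, 0.903]
ft_force: [-0.0, -0.1, -0.4]
grip_width: 0.077
finger_force: 0.0
```

Emit:
arm_command --steps '[[[0.8, 0, 0, -0.7, 0, 0, 0], [0.8, 0, 0, -0.7, 0, 0, 0], [0.8, 0, 0, 0, 0, 0, 0], [0.8, 0, 0, 0, 0, 0, 0]]]'

```text
time: 25.1
ee_pos: [0.5209, -0.3254, 0.1422]
orientation: [-2.955, 0.243, 0.892]
ft_force: [-1.1, -1.0, -0.5]
grip_width: 0.0769
finger_force: 0.0
```

Run:
```python
exec(open('rchk.py').read())
sd=get_image('side')[:,:,::-1];cv2.imwrite('pics/s15.png',sd);w=get_image('wrist')[:,:,::-1];cv2.imwrite('pics/w15.png',w)
S=cam('side');C=cam('wrist',s)
g=cv2.cvtColor(sd,cv2.COLOR_BGR2HSV);gg=((g[...,0]>40)&(g[...,0]<95)&(g[...,1]>50))
print('pred side',proj(S,[RO+.022*RX+y*RY+z*Z for y,z in((.029,.014),(-.029,.014),(-.029,.124),(.029,.124))]).round(1).tolist())
for r in range(122,174,5): print(r,(np.where(gg[r,280:327])[0]+280).tolist())
h=cv2.cvtColor(w,cv2.COLOR_BGR2HSV);gw=((h[...,0]>32)&(h[...,0]<95)&(h[...,1]>45)).astype(np.uint8)
k,l,st,ce=cv2.connectedComponentsWithStats(gw);print([x.tolist() for x in st[1:] if x[4]>15])
print('pred wrist',proj(C,[RO+.022*RX+y*RY+z*Z for y,z in((.029,.014),(-.029,.014),(-.029,.124),(.029,.124))]).round(1).tolist())
# path to low board
r1=ori(0,-3.5);p1=np.array([.522,.12,.10]);show(plan(p,R.from_matrix(M),p1,r1,12))
```

```text
t 25.1 p [ 0.5209 -0.3254  0.1422] x [ 0.822 -0.137 -0.553] z [-0.546  0.088 -0.833] yaw -9.44 pitch fwd -33.26 F [-1.1 -1.  -0.5] w 0.0769 0.0 q [ 0.17  0.9   0.49  1.12 -0.15  1.74 -1.12]
pane in rack x,y,z 0.0843 -0.0007 0.1624 U [-0.004  0.003  1.   ] N in rack [np.float64(1.0), np.float64(-0.0), np.float64(0.004)]
F rack [np.float64(-0.9), np.float64(-1.2), np.float64(-0.5)]
rot fix [ 0.002 -0.005 -0.002]
pred side [[295.8, 168.0], [302.3, 159.6], [304.5, 123.7], [297.8, 130.9]]
122 []
127 [301, 302, 304]
132 [298, 304, 320, 321, 322, 323]
137 [298, 304, 317, 318, 322]
142 [297, 298, 303, 316, 317, 321]
147 [297, 298, 315, 316]
152 [296, 297, 313, 314, 315]
157 [296, 297, 313, 314]
162 [296, 297, 299, 300, 312, 313]
167 [296, 297, 310, 311, 312]
172 []
[[128, 124, 167, 149, 5508], [238, 124, 23, 8, 180]]
pred wrist [[214.4, 126.3], [280.9, 126.0], [291.4, 230.1], [203.4, 230.4]]
[-0.061, -0.733, 0.123, -0.003, 0.062, -0.011]
[-0.061, -0.734, 0.118, -0.003, 0.062, -0.011]
[-0.06, -0.735, 0.114, -0.003, 0.062, -0.011]
[-0.06, -0.735, 0.109, -0.003, 0.062, -0.011]
[-0.059, -0.736, 0.104, -0.003, 0.062, -0.011]
[-0.058, -0.737, 0.1, -0.003, 0.062, -0.011]
[-0.056, -0.737, 0.095, -0.003, 0.062, -0.011]
[-0.055, -0.738, 0.091, -0.003, 0.062, -0.011]
[-0.053, -0.739, 0.087, -0.003, 0.062, -0.011]
[-0.051, -0.739, 0.082, -0.003, 0.062, -0.011]
[-0.049, -0.74, 0.078, -0.003, 0.062, -0.011]
[-0.046, -0.741, 0.074, -0.003, 0.062, -0.011]
```

The glass stands upright in the far gap, with its near edge at side columns 296–298 as predicted. Now for the low board.

Emit:
arm_command --steps '[[[0.8, -0.061, -0.733, 0.123, -0.003, 0.062, -0.011], [0.8, -0.061, -0.734, 0.118, -0.003, 0.062, -0.011], [0.8, -0.06, -0.735, 0.114, -0.003, 0.062, -0.011], [0.8, -0.06, -0.735, 0.109, -0.003, 0.062, -0.011], [0.8, -0.059, -0.736, 0.104, -0.003, 0.062, -0.011], [0.8, -0.058, -0.737, 0.1, -0.003, 0.062, -0.011]]]'

```text
time: 25.7
ee_pos: [0.5182, -0.0999, 0.1195]
orientation: [-3.078, 0.17, 0.46]
ft_force: [0.7, 0.6, 0.0]
grip_width: 0.0769
finger_force: 0.0
```

Emit:
arm_command --steps '[[[0.8, -0.056, -0.737, 0.095, -0.003, 0.062, -0.011], [0.8, -0.055, -0.738, 0.091, -0.003, 0.062, -0.011], [0.8, -0.053, -0.739, 0.087, -0.003, 0.062, -0.011], [0.8, -0.051, -0.739, 0.082, -0.003, 0.062, -0.011], [0.8, -0.049, -0.74, 0.078, -0.003, 0.062, -0.011], [0.8, -0.046, -0.741, 0.074, -0.003, 0.062, -0.011], [0.8, 0, 0, 0, 0, 0, 0], [0.8, 0, 0, 0, 0, 0, 0]]]'

```text
time: 26.37
ee_pos: [0.5171, 0.1236, 0.0989]
orientation: [-3.138, 0.082, 0.012]
ft_force: [-0.6, -0.5, -0.8]
grip_width: 0.0768
finger_force: 0.0
```

```bash
cat > brd.py <<'E'
from h import *
s,M=pose();p=s['ee_pos'];C=cam('wrist',s)
w=get_image('wrist')[:,:,::-1];cv2.imwrite('pics/w_%d.png'%(s['time']*100),w);g=cv2.cvtColor(w,cv2.COLOR_BGR2HSV)
br=((g[...,0]<15)&(g[...,1]>ST)).astype(np.uint8)
n,l,st,ce=cv2.connectedComponentsWithStats(br)
i=l[180,250];print('label',i,st[i].tolist());m=l==i
for r in range(120,260,20):
    cs=np.where(m[r])[0]
    if len(cs): Q=onplane(C,[(cs.min(),r),(cs.max()+1,r)],ZT);print(r,cs.min(),cs.max(),Q[:,:2].round(4).tolist(),Q[:,:2].mean(0).round(4))
for c in(230,250,270):
    rs=np.where(m[:,c])[0];print(c,rs.min(),rs.max(),onplane(C,[(c,rs.min()),(c,rs.max()+1)],ZT)[:,0].round(4))
E
python3 - <<'E'
ST=85;ZT=.026
exec(open('brd.py').read())
E
```

```text
t 26.3667 p [0.5171 0.1236 0.0989] x [ 0.999 -0.052 -0.008] z [-0.008  0.002 -1.   ] yaw -2.98 pitch fwd -0.44 F [-0.6 -0.5 -0.8] w 0.0768 0.0 q [-0.62  0.41  0.39  1.94 -0.21  0.84 -1.74]
label 1 [211, 94, 95, 158, 14150]
120 211 304 [[0.5677, 0.1489], [0.5642, 0.0817]] [0.566  0.1153]
140 212 303 [[0.5534, 0.1493], [0.55, 0.0825]] [0.5517 0.1159]
160 212 302 [[0.5388, 0.1505], [0.5353, 0.0834]] [0.537 0.117]
180 213 301 [[0.5236, 0.151], [0.5202, 0.0843]] [0.5219 0.1177]
200 214 300 [[0.5079, 0.1515], [0.5045, 0.0853]] [0.5062 0.1184]
220 214 299 [[0.4918, 0.1528], [0.4884, 0.0862]] [0.4901 0.1195]
240 214 298 [[0.4751, 0.1541], [0.4717, 0.0872]] [0.4734 0.1207]
230 94 251 [0.5849 0.4641]
250 94 251 [0.5841 0.4633]
270 94 251 [0.5834 0.4625]
```

Emit:
arm_command --steps '[[[0.85, 0.134, 0.11, 0, 0, 0.01, 0.007], [0.85, 0, 0, 0.7, 0, 0, 0], [0.85, 0, 0, 0.7, 0, 0, 0], [0.85, 0, 0, 0.5, 0, 0, 0], [0.85, 0, 0, 0, 0, 0, 0], [0.85, 0, 0, 0, 0, 0, 0], [0.85, 0, 0, 0, 0, 0, 0]]]'

```text
time: 27.0
ee_pos: [0.5279, 0.1136, 0.0061]
orientation: [-3.138, 0.104, -0.007]
ft_force: [-0.4, 0.0, 1.0]
grip_width: 0.0792
finger_force: 0.0
```

Run:
```python
from h import *
s,M=pose();print(mv([.5235,.1178,-.0215],M,s['ee_pos']))
```

```text
t 27.0 p [0.5279 0.1136 0.0061] x [ 0.998 -0.066  0.004] z [ 0.005  0.001 -1.   ] yaw -3.79 pitch fwd 0.26 F [-0.4  0.   1. ] w 0.0792 0.0 q [-0.55  0.55  0.33  2.   -0.29  0.63 -1.67]
[-0.096 -0.078  0.551]
```

Emit:
arm_command --steps '[[[0.85, -0.09, -0.075, 0, 0, 0, -0.008], [0.85, 0, 0, 0, 0, 0, 0], [0.85, 0, 0, 0.3, 0, 0, 0], [0.85, 0, 0, 0.25, 0, 0, 0], [0.85, 0, 0, 0, 0, 0, 0], [0.85, 0, 0, 0, 0, 0, 0]]]'

```text
time: 27.5
ee_pos: [0.5225, 0.1194, -0.0219]
orientation: [-3.138, 0.09, -0.005]
ft_force: [0.3, 0.5, -0.1]
grip_width: 0.0791
finger_force: 0.0
```

Run:
```python
from h import *
s,M=pose();print(mv([.5235,.1178,-.0215],M,s['ee_pos']))
```

```text
t 27.5 p [ 0.5225  0.1194 -0.0219] x [ 0.998 -0.057  0.003] z [ 0.003  0.002 -1.   ] yaw -3.27 pitch fwd 0.19 F [ 0.3  0.5 -0.1] w 0.0791 0.0 q [-0.54  0.59  0.3   2.02 -0.31  0.57 -1.65]
[ 0.023  0.03  -0.009]
```

Within 1.5 mm. Gripping and lifting.

Emit:
arm_command --steps '[[[-1, 0, 0.02, 0, 0, 0, 0], [-1, 0, 0, 0, 0, 0, 0], [-1, 0, 0, 0, 0, 0, 0], [-1, 0, 0, 0, 0, 0, 0], [-1, 0, 0, 0, 0, 0, 0]]]'

```text
time: 27.92
ee_pos: [0.5231, 0.1186, -0.021]
orientation: [-3.137, 0.09, -0.007]
ft_force: [-3.2, -0.3, 7.8]
grip_width: 0.0657
finger_force: 64.9
```

Emit:
arm_command --steps '[[[-1, 0, 0, -0.06, 0, 0, 0], [-1, 0, 0, -0.2, 0, 0, 0], [-1, 0, 0, -0.5, 0, 0, 0], [-1, 0, 0, -0.5, 0, 0, 0], [-1, 0, 0, 0, 0, 0, 0], [-1, 0, 0, 0, 0, 0, 0]]]'

```text
time: 28.42
ee_pos: [0.5237, 0.1185, 0.0426]
orientation: [-3.137, 0.09, -0.011]
ft_force: [-0.4, -0.3, -2.1]
grip_width: 0.0656
finger_force: 66.8
```

Run:
```python
ST=85;ZT=.0
from h import *
s=state();ZT=s['ee_pos'][2]+.0215+.026
exec(open('brd.py').read())
```

```text
t 28.4167 p [0.5237 0.1185 0.0426] x [ 0.998 -0.057  0.007] z [ 0.007  0.003 -1.   ] yaw -3.29 pitch fwd 0.4 F [-0.4 -0.3 -2.1] w 0.0656 66.8 q [-0.59  0.49  0.36  1.99 -0.26  0.7  -1.69]
label 1 [160, 106, 181, 257, 39842]
120 161 339 [[0.5816, 0.1482], [0.5778, 0.0815]] [0.5797 0.1149]
140 162 338 [[0.5742, 0.1487], [0.5704, 0.0818]] [0.5723 0.1153]
160 163 337 [[0.5666, 0.1493], [0.5627, 0.0821]] [0.5647 0.1157]
180 165 335 [[0.5587, 0.1495], [0.5549, 0.0829]] [0.5568 0.1162]
200 166 334 [[0.5506, 0.15], [0.5468, 0.0832]] [0.5487 0.1166]
220 167 332 [[0.5422, 0.1506], [0.5385, 0.084]] [0.5404 0.1173]
240 169 331 [[0.5336, 0.1508], [0.5299, 0.0843]] [0.5317 0.1176]
230 106 356 [0.5852 0.4758]
250 106 350 [0.5848 0.4785]
270 106 344 [0.5843 0.4811]
```

Emit:
arm_command --steps '[[[-1, -0.185, -0.784, 0, 0, 0, 0], [-1, -0.185, -0.784, 0, 0, 0, 0], [-1, -0.185, -0.784, 0, 0, 0, 0], [-1, -0.185, -0.784, 0, 0, 0, 0], [-1, -0.185, -0.784, 0, 0, 0, 0], [-1, 0, 0, 0.3, 0, 0, 0.091], [-1, 0, 0, 0.3, 0, 0, 0], [-1, 0, 0, 0, 0, 0, 0]]]'

```text
time: 29.13
ee_pos: [0.4847, 0.316, 0.0075]
orientation: [3.133, -0.199, -0.001]
ft_force: [-1.5, -0.4, -0.1]
grip_width: 0.0658
finger_force: 66.8
```

Emit:
arm_command --steps '[[[-1, 0, 0, 0.2, 0, 0, 0], [-1, 0, 0, 0, 0, 0, 0], [-1, 0, 0, 0, 0, 0, 0]]]'

```text
time: 29.38
ee_pos: [0.4875, 0.3156, 0.0005]
orientation: [-3.134, 0.204, -0.004]
ft_force: [-0.3, -0.6, -0.2]
grip_width: 0.0661
finger_force: 66.8
```

Run:
```python
from h import *
s,M=pose();print(mv([.4887,.317,-.018],M,s['ee_pos']))
```

```text
t 29.3833 p [0.4875 0.3156 0.0005] x [ 0.992 -0.13   0.003] z [ 0.003  0.001 -1.   ] yaw -7.45 pitch fwd 0.16 F [-0.3 -0.6 -0.2] w 0.0661 66.8 q [-0.91  0.61  0.35  1.9  -0.32  0.68 -2.07]
[ 0.019 -0.031  0.371]
```

Emit:
arm_command --steps '[[[-1, 0.015, -0.025, 0.15, 0, 0, 0], [-1, 0, 0, 0.15, 0, 0, 0], [-1, 0, 0, 0.05, 0, 0, 0], [-1, 0, 0, 0, 0, 0, 0], [-1, 0, 0, 0, 0, 0, 0]]]'

```text
time: 29.8
ee_pos: [0.4883, 0.3174, -0.017]
orientation: [-3.133, 0.202, -0.004]
ft_force: [-0.2, -0.3, -0.9]
grip_width: 0.0659
finger_force: 66.8
```

Emit:
arm_command --steps '[[[-1, 0, 0, 0.02, 0, 0, 0], [-1, 0, 0, 0, 0, 0, 0]]]'

```text
time: 29.97
ee_pos: [0.4885, 0.3177, -0.0177]
orientation: [-3.133, 0.202, -0.005]
ft_force: [-0.9, -0.4, -0.3]
grip_width: 0.0661
finger_force: 66.8
```

Emit:
arm_command --steps '[[[-1, 0, 0, 0.015, 0, 0, 0], [-1, 0, 0, 0, 0, 0, 0]]]'

```text
time: 30.13
ee_pos: [0.4885, 0.3177, -0.0184]
orientation: [-3.133, 0.202, -0.005]
ft_force: [-0.2, -0.1, -0.6]
grip_width: 0.0659
finger_force: 66.8
```

Emit:
arm_command --steps '[[[-1, 0, 0, 0.016, 0, 0, 0], [-1, 0, 0, 0, 0, 0, 0]]]'

```text
time: 30.3
ee_pos: [0.4885, 0.3178, -0.0189]
orientation: [-3.133, 0.202, -0.005]
ft_force: [-1.3, -1.5, 5.1]
grip_width: 0.0656
finger_force: 67.3
```

Emit:
arm_command --steps '[[[-1, 0, 0, 0.012, 0, 0, 0], [-1, 0, 0, 0, 0, 0, 0]]]'

```text
time: 30.47
ee_pos: [0.4885, 0.3178, -0.0189]
orientation: [-3.132, 0.202, -0.005]
ft_force: [-3.6, -3.4, 12.7]
grip_width: 0.0658
finger_force: 68.2
```

The board made contact at z=-0.0189 as expected. I'll release, back off and check the pile.

Emit:
arm_command --steps '[[[0.9, 0, 0, 0, 0, 0, 0], [0.9, 0, 0, 0, 0, 0, 0], [0.9, 0, 0, 0, 0, 0, 0], [0.9, 0, 0, 0, 0, 0, 0], [0.9, 0, 0, -0.3, 0, 0, 0], [0.9, 0, 0, -0.8, 0, 0, 0], [0.9, 0, 0, -0.8, 0, 0, 0], [0.9, 0, 0, -0.5, 0, 0, 0]]]'

```text
time: 31.13
ee_pos: [0.4891, 0.3176, 0.1033]
orientation: [-3.132, 0.203, -0.008]
ft_force: [1.3, 1.1, 0.5]
grip_width: 0.0812
finger_force: 0.0
```

Emit:
arm_command --steps '[[[0.9, 0, 0, -0.5, 0, 0, 0], [0.9, 0, 0, 0, 0, 0, 0], [0.9, 0, 0, 0, 0, 0, 0]]]'

```text
time: 31.38
ee_pos: [0.4887, 0.3181, 0.1265]
orientation: [-3.131, 0.202, -0.008]
ft_force: [-0.2, 0.4, -0.0]
grip_width: 0.0809
finger_force: 0.0
```

Run:
```python
ST=127;ZT=.028
exec(open('brd.py').read())
c=np.array([.4887,.316]);a=np.radians(-7.4);u=np.array([np.cos(a),np.sin(a)]);v=np.array([-u[1],u[0]])
print('pred top face',proj(C,[[*(c+i*.061*u+k*.034*v),.028] for i,k in((1,1),(1,-1),(-1,-1),(-1,1))]).round(1).tolist())
for r in (130,180,220): print(r,[(c_,int(g[r,c_,1]),int(g[r,c_,2])) for c_ in list(range(195,222,2))+list(range(285,312,2))])
sd=get_image('side')[:,:,::-1];h=cv2.cvtColor(sd,cv2.COLOR_BGR2HSV);gg=((h[...,0]>40)&(h[...,0]<95)&(h[...,1]>50))
for r in range(127,172,10): print(r,(np.where(gg[r,280:327])[0]+280).tolist())
```

```text
t 31.3833 p [0.4887 0.3181 0.1265] x [ 0.992 -0.128  0.005] z [ 0.006  0.004 -1.   ] yaw -7.37 pitch fwd 0.32 F [-0.2  0.4 -0. ] w 0.0809 0.0 q [-0.98  0.45  0.44  1.8  -0.23  0.94 -2.15]
label 1 [209, 104, 85, 144, 10938]
120 210 293 [[0.5412, 0.3433], [0.5327, 0.2774]] [0.537  0.3104]
140 210 292 [[0.5257, 0.3458], [0.5171, 0.2797]] [0.5214 0.3128]
160 211 291 [[0.5095, 0.3475], [0.5011, 0.2821]] [0.5053 0.3148]
180 211 288 [[0.493, 0.3502], [0.4848, 0.2862]] [0.4889 0.3182]
200 211 289 [[0.476, 0.3529], [0.4676, 0.287]] [0.4718 0.3199]
220 212 289 [[0.4583, 0.3548], [0.4499, 0.2888]] [0.4541 0.3218]
240 219 286 [[0.4395, 0.3516], [0.432, 0.2932]] [0.4357 0.3224]
230 105 246 [0.5506 0.4318]
250 105 246 [0.5486 0.4296]
270 105 247 [0.5466 0.4264]
pred top face [[209.4, 103.8], [296.3, 103.8], [291.4, 248.3], [213.4, 248.1]]
130 [(195, 106, 159), (197, 108, 170), (199, 111, 177), (201, 111, 172), (203, 111, 168), (205, 116, 181), (207, 115, 180), (209, 129, 156), (211, 130, 161), (213, 135, 160), (215, 137, 166), (217, 131, 167), (219, 134, 162), (221, 135, 159), (285, 137, 145), (28
[... 575 characters left out ...]
, 125), (301, 33, 125), (303, 30, 128), (305, 30, 126), (307, 28, 126), (309, 30, 127), (311, 31, 123)]
220 [(195, 113, 188), (197, 117, 190), (199, 109, 176), (201, 115, 177), (203, 116, 180), (205, 115, 180), (207, 115, 167), (209, 116, 170), (211, 123, 164), (213, 132, 157), (215, 134, 150), (217, 135, 153), (219, 132, 157), (221, 137, 153), (285, 132, 143), (287, 132, 145), (289, 131, 144), (291, 116, 114), (293, 109, 115), (295, 58, 157), (297, 29, 211), (299, 28, 211), (301, 28, 210), (303, 26, 207), (305, 27, 206), (307, 27, 199), (309, 27, 201), (311, 26, 205)]
127 [302, 303, 304]
137 [298, 304, 317, 318, 322]
147 [297, 298, 315, 316]
157 [296, 297, 313, 314]
167 [296, 297, 311, 312]
```

The pile's top face is within about 2 mm of where it should be, the glass is still upright in the gap, and the gripper is clear. Handing in.

```bash
python3 -c "
from plant import *
print(hand_in())"
```

```text
the job is handed in; nothing more can be done
None
```

The job is handed in: both brown boards lie squarely on the first board on the mat, and the glass stands upright in the far rack gap after the easel regrasp; the last camera checks agreed, but `hand_in()` returned no verdict.

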